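# Pin the toolbox hasp and snap the linchpin's ring shut

### The arm

A 7-joint arm with a two-finger parallel gripper is mounted at the origin on the work surface. World frame = base frame: x ahead of the robot, y to its left, z up, the work surface at z = 0. Lengths are in m, angles in rad, forces in N, time in s.
With the tool pointing down it reaches from about 0.4 to 0.875 m from the base axis. Payload 19.3 kg.
Tool frame: the origin (TCP) lies on the centre line of the jaws, within the pads' length; the fingertips stand 8 mm ahead of it and the grasp point (between the pads) lies 11 mm behind it; z points along the fingers, y is the line along which they close (so a half turn about z gives the same grasp; the last joint's range is limited). The gripper opens to 85 mm and grips with 20 to 120 N. Pads are 22 mm wide; open, the fingers measure 114 mm over their backs; the gripper's body (76 mm by 85 mm) begins 54 mm behind the grasp point. The pads swing forward as they close: fully open they stand 13 mm farther back than shut.
Start: joints at [-1.272, 0.521, -0.036, 1.599, 0.021, 1.021, -0.113], TCP at [0.225, 0.583, 0.239] pointing down, gripper open.
Joint ranges: [-2.91, 2.91], [-0.3, 2.13], [-1.5, 1.42], [0.17, 2.43], [-1.26, 4.41], [0.16, 1.93], [-2.52, 2.52]. Speed limits (rad/s): [1.89, 1.89, 2.39, 2.39, 3.01, 3.01, 3.01].

### API

Orientations are given as [roll, pitch, yaw] about the fixed x, y, z axes, in that order (R = Rz(yaw) Ry(pitch) Rx(roll)).
In Python, from workcell import status, grab_frame, camera_params, bot, search_frame, silhouettes gives the robot as it stands.
- The arm moves only by the shell command python3 -m creep 'ROWS' [FORCE]. ROWS is JSON, a list of rows, each a list of 5 numbers: the shift along the tool's x, y, z in units of 60 mm (1.0 is 60 mm), then the turn about the tool's z in units of 8 degrees (1.0 is 8 degrees), then the opening, from 0 (shut) to 1 (fully open). In form: [[x, y, z, twist, hand], ...]. A call has 1 to 5 rows; each row is the pose to reach, as a shift and turn from the pose commanded when the call began, along the tool's axes at that moment; what a row does not reach only later rows make up. A row lasts 1/8 s, in which the tool goes at most 62.5 mm and 10.7 degrees, less where a joint would pass 70% of its speed; a pose out of reach is approached as far as the arm can. A call with a gripper value outside its range is refused whole. The fingers move at their own pace and stop on an object; FORCE is the grip in N (left out, the last holds). Time passes only in rows, so rows that repeat a pose let the fingers close. It gives the time, the measured TCP pose, the force, the opening and the grip force at its end, in the units of the state.
- status.observe(): the state, without advancing time (a new reading comes with each control period).
- grab_frame(name): name is "scene" or "top" or "wrist"; returns the picture (480x640x3 uint8, blue, green, red); there is no depth.
- camera_params(name): a dict with "K" (3x3 intrinsics, pixels), "rvec" (rotation vector, rad) and "tvec" (3), from world to camera coordinates, as OpenCV has them; the wrist camera has in their place "tool_from_camera" (4x4, takes a point from camera to tool coordinates, whose origin is the TCP and whose axes are the flange's). Camera axes: x right, y down, z forward; pixel columns grow to the right and rows downward; lengths in m; the calibration is good to about 2 mm. A picture is of the moment at which its call begins: read the wrist's pose just before it. camera_params takes no time and is no camera call.
- bot.job_done(): hands the job in; it is judged then, once.
Trained networks look in the newest picture that a camera, given by its name, has taken for a name from the list of things; names that differ only in an ending like _2 or _b are one class to them, and where a whole thing is asked for, a point or a joint stands for the part that bears it (a point fixed in the world has none). Each returns a list of dicts, best first, with "p" (0 to 1); they miss things now and then, are a little off and sometimes report something else, mostly with a low value. They report only what shows in the picture. A call takes as long as a camera call.
- search_frame(camera, name): "extent" ([left, top, right, bottom] as shares, 0 to 1, of the picture: columns of its width, rows of its height, round what is visible of it).
- silhouettes(camera, name): "mask" (480x640 bool, what is visible of it) and "extent" ([left, top, right, bottom] as shares, 0 to 1, of the picture: columns of its width, rows of its height, round what is visible of it).
The state is a dict: "clock": time; "qpos": joint angles; "qd": joint speeds; "joint_efforts": joint torques, N m; "position": TCP position; "tool_rot": TCP orientation; "force": force on the tool from outside, world axes, zero at the start; "moment": the same for the moment, N m; "grip_width": finger opening in m; "finger_force": force on a finger pad.
Only numpy, scipy, OpenCV 4.12 (cv2) and the standard library are available. Lean on these libraries where they do the work, as an engineer would, in place of code of your own. Each camera call takes 0.05 s, during which the arm holds its last target. There are 200 camera calls.

### The job

Lift the red-headed linchpin out of its wooden block, feel for the hole in the loose brass hasp leaf on the front of the olive toolbox, work the leaf over until its hole meets the hole of the steel lug below, and push the pin down through both until it is fully home, its ring on the side away from the box. Then swing the brass ring down by its thumb tab and press it towards the box until it snaps past the pin's lower end and stays there, and let go. Be gentle: keep the pin's force on the hasp under 30 N, no hard shoving, and leave the other things where they are.

Things in the scene. Friction and masses are not known exactly. Their poses are not given: they have to be found in the camera images.
- pin_grip (a point): Upright loose steel linchpin (140 g), z up, ring on its -x side. Point: middle of the red 16 x 16 mm head, 79 mm above the lower end. Heights above that end: cone (10.5 mm across at the end, 11 at top) 0-12; square shank 11 x 11, 12-45; shoulder 20 x 20, 45-49; head 49-91 (its sides along the pin's x and y); ring pivot at 53.
- pin_tip (a point): Centre of the linchpin's lower end. Fully home it is 45 mm below lug_hole. The 10.5 mm wide end drops into a hole when within about 1.5 mm of its middle.
- ring (a joint): Angle of the brass ring about its pivot (along the pin's y). 0: level, out to the pin's -x; grows as it swings down; 1.571: straight down; stop 1.72. Stays where left; starts -0.25 to 0.1. End bar 53.5 mm from the pivot, 2 mm short of passing the pin's end: at about 1.48-1.57 the sprung ring stretches (3-7 N on the tab), then snaps past and locks (above 1.62).
- ring_tab (a point): Middle of the outer end of the ring's thumb tab, 16 mm wide (pin's y), 8 thick, standing 20 mm square off the middle of the end bar: points up while the ring is level, to the pin's -x when it hangs. Ring 55 mm wide, 45 inside, clears the lug either side. When lowered, the head stands over the tab: lean the gripper's body back from the box 30-45 degrees.
- block: Fixed wooden parking block, 40 (x) x 60 mm, 49 high, with a 13.5 mm square hole, 46 mm deep; the pin starts in it, shoulder resting on its top, lower end 4 mm above the ledge, ring over the block's -x side. Origin at the centre of its underside.
- toolbox: Fixed olive steel toolbox, 160 x 300 mm, top at 100 mm (folded handle to 108). Origin on the ledge straight below the lug hole; x into the box (front face at x = 34 mm), z up. Fixed steel lug sticking out of the front: 34 mm wide, z 72 to 94.5 mm, ending 13 mm out beyond its square 13.5 mm hole (sides along x, y).
- lug_hole (a point): Axis of the lug's hole at leaf-top height (100 mm up); axes as the toolbox. A 5 mm brass leaf, same outline and hole as the lug, lies on it. The leaf slides only along y (4 N friction) and rests anywhere up to 11 mm either side; its place is not measured. Found, the pin's end sinks 5 mm onto the lug, and can drag the leaf to this point, where it drops through.
- bowl_mid (a point): chipped white enamel bowl of brass studs, 116 mm across, 40 high; point at its middle
- heel_mid (a point): black plastic shoe heel, 66 mm, 22 high; its middle
- stretcher_mid (a point): turned wooden shoe-stretcher knob, 46 mm across, 48 high, standing; its middle
- nippers_mid (a point): steel end nippers with red handles, about 190 mm long, lying; point near the joint
- latch_mid (a point): the old steel and olive latch, 70 x 30 mm, lying flat; its middle
- hammer_grip (a point): hammer with a wooden handle, lying; point on its handle
- tin_mid (a point): flat round steel polish tin, 72 mm across, 28 high; its middle

How it is judged:
On the way, in this order (a step that is already met when the one before it is completed fails the run):
1. the pin is fully home through leaf and lug, its ring not yet shut (horizontal distance between pin_tip and lug_hole below 0.006 m and z of pin_tip in the frame of lug_hole below -0.0415 m and angle between pin_grip's own z axis and vertical below 0.12 rad and value of joint ring below 1.45 rad), for 0.2 s.
2. the ring has snapped past the pin's end (horizontal distance between pin_tip and lug_hole below 0.006 m and z of pin_tip in the frame of lug_hole below -0.0415 m and angle between pin_grip's own z axis and vertical below 0.12 rad and value of joint ring above 1.62 rad), for 0.2 s.
At the end, for the whole second after the job is handed in: The linchpin stands upright (within 0.12 rad) through leaf and lug, shoulder down to within 3.5 mm, its end within 6 mm of the hole's axis; the ring is snapped past the pin's end (joint above 1.62); all at rest (all of step 2 and linear speed of pin below 0.02 m/s and velocity of joint ring below 0.2 rad/s); the robot touches nothing.
It fails at once if the pin or its ring presses on the toolbox, leaf or lug with more than 30 N (contact force between pin and toolbox above 30 N).
It fails at once if a bystander is moved more than 40 mm (distance of any of bowl_mid, heel_mid, stretcher_mid, nippers_mid, latch_mid, hammer_grip, tin_mid from where it was at the start of the episode above 0.04 m).
It also fails if it takes over 72 s, if anything falls off the work surface, if the arm or the gripper's body presses on something with over 40 N, if the wrist force passes 120 N, or if a joint passes its speed limit or range.

## Working session

There is one attempt and no reset: what is moved stays moved. The work goes in short steps, Python scripts to look and compute and a shell command to move; the robot and the scene stay as the last step left them, time stands still between calls to the robot, and variables do not carry over. Pictures are saved under pics/ and viewed, at most 10 in all, crops included, and the job is handed in when it is done.

```bash
ls; mkdir -p pics
python3 - <<'E'
from workcell import status, grab_frame, camera_params, search_frame
import cv2, numpy as np
s=status.observe(); print({k:np.round(v,4).tolist() for k,v in s.items()})
for c in ("scene","top","wrist"):
    f=grab_frame(c); cv2.imwrite(f"pics/{c}0.png",f)
    print(c,{k:np.round(v,3).tolist() for k,v in camera_params(c).items()})
    for n in ("pin_grip","ring","ring_tab","block","toolbox","lug_hole"):
        for r in search_frame(c,n)[:2]:
            print(n,round(r["p"],2),(np.array(r["extent"])*[640,480,640,480]).round(1).tolist())
E
```

```text
pics
{'clock': 0.0, 'qpos': [-1.2722, 0.522, -0.0363, 1.6, 0.0212, 1.0211, -0.1128], 'qd': [-0.0003, -0.0003, 0.0001, 0.0011, 0.0015, -0.0005, -0.0004], 'joint_efforts': [-0.0007, -92.7105, 1.9797, -36.9929, 0.0178, 0.0082, -0.0], 'position': [0.2252, 0.5827, 0.2387], 'tool_rot': [-3.1405, 0.0001, 2.7728], 'force': [-0.259, 0.0138, 0.0448], 'moment': [0.0245, -0.0205, -0.0201], 'finger_force': 0.0, 'grip_width': 0.0854}
scene {'K': [[512.822, 0.0, 323.697], [0.0, 512.822, 242.224], [0.0, 0.0, 1.0]], 'rvec': [0.865, 2.586, -1.023], 'tvec': [0.417, -0.171, 1.477]}
pin_grip 0.81 [410.3, 262.1, 438.7, 288.8]
ring 0.59 [408.3, 262.0, 439.1, 288.0]
ring_tab 0.66 [411.1, 259.4, 441.6, 285.0]
block 0.5 [176.0, 179.0, 241.2, 216.7]
toolbox 0.91 [190.0, 231.2, 334.4, 380.7]
toolbox 0.48 [415.0, 259.5, 435.9, 284.2]
lug_hole 0.69 [193.0, 231.7, 332.7, 378.9]
top {'K': [[454.652, 0.0, 323.677], [0.0, 454.652, 236.596], [0.0, 0.0, 1.0]], 'rvec': [2.092, -2.153, 0.137], 'tvec': [0.024, 0.544, 0.989]}
pin_grip 0.64 [224.7, 298.3, 254.3, 332.0]
ring 0.61 [222.9, 300.5, 253.0, 328.7]
ring_tab 0.72 [226.8, 301.6, 254.1, 334.0]
block 0.76 [221.5, 291.2, 254.4, 316.0]
toolbox 0.9 [241.8, 118.1, 381.3, 213.9]
toolbox 0.37 [228.1, 299.7, 252.5, 332.4]
lug_hole 0.67 [239.8, 120.1, 382.1, 217.4]
wrist {'K': [[410.567, 0.0, 317.836], [0.0, 410.567, 243.297], [0.0, 0.0, 1.0]], 'tool_from_camera': [[-0.001, -0.953, -0.303, 0.077], [1.0, -0.0, -0.0, -0.0], [0.0, -0.303, 0.953, -0.134], [0.0, 0.0, 0.0, 1.0]]}
```

View pics/top0.png

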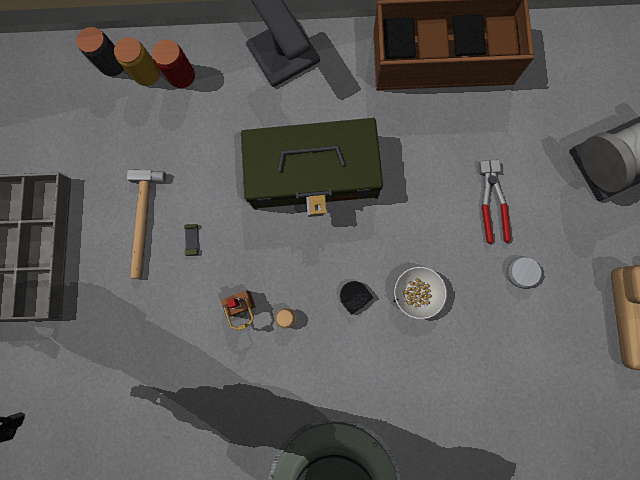

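Run:
```python
import cv2,numpy as np
a=cv2.imread("pics/top0.png"); b=cv2.imread("pics/scene0.png")
x=cv2.resize(a[275:350,195:295],(400,300),interpolation=cv2.INTER_CUBIC)
y=cv2.resize(a[110:230,235:395],(400,300),interpolation=cv2.INTER_CUBIC)
z=cv2.resize(b[235:310,375:475],(400,300),interpolation=cv2.INTER_CUBIC)
w=cv2.resize(b[225:345,180:340],(400,300),interpolation=cv2.INTER_CUBIC)
cv2.imwrite("pics/m0.png",np.vstack([np.hstack([x,y]),np.hstack([z,w])]))
```

```text
(no output)
```

View pics/m0.png

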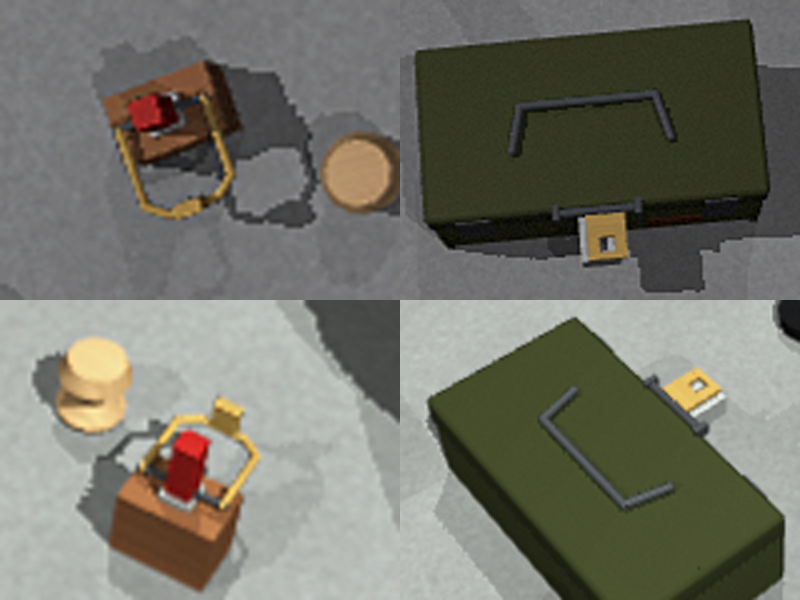

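The scene shows the pin in its block at top px (233,302), with the ring towards image bottom. The leaf is at top px (317,205), and a grey strip of lug shows on its left, so the leaf is shifted to the image right. Next I'll fit poses from both cameras.

```bash
cat > h.py <<'E'
import cv2,numpy as np
from scipy.optimize import minimize
from workcell import *
from scipy.spatial.transform import Rotation as R
def cam(name):
    c=camera_params(name)
    if "rvec" in c: return c["K"],cv2.Rodrigues(np.array(c["rvec"],float))[0],np.array(c["tvec"],float).ravel()
    s=status.observe(); T=np.eye(4); T[:3,:3]=R.from_euler("xyz",s["tool_rot"]).as_matrix(); T[:3,3]=s["position"]
    M=np.linalg.inv(T@np.array(c["tool_from_camera"])); return c["K"],M[:3,:3],M[:3,3]
def proj(C,P):
    K,r,t=C; q=(np.atleast_2d(P)@r.T+t)@np.array(K).T; return q[:,:2]/q[:,2:]
def ray(C,uv,z):
    K,r,t=C; o=-r.T@t; d=r.T@np.linalg.solve(np.array(K),[uv[0],uv[1],1]); return o+d*(z-o[2])/d[2]
def box(x0,x1,y0,y1,z0,z1): return np.array([[x,y,z] for x in(x0,x1) for y in(y0,y1) for z in(z0,z1)])
def place(P,p):
    c,s=np.cos(p[2]),np.sin(p[2]); return np.c_[P[:,0]*c-P[:,1]*s+p[0],P[:,0]*s+P[:,1]*c+p[1],P[:,2]]
S=8
def hull(C,P,roi):
    m=np.zeros(((roi[3]-roi[1])*S,(roi[2]-roi[0])*S),np.uint8)
    q=((proj(C,P)+.5-roi[:2])*S).astype(np.float32)
    cv2.fillConvexPoly(m,cv2.convexHull(q).astype(np.int32),1)
    return cv2.resize(m.astype(np.float32),(roi[2]-roi[0],roi[3]-roi[1]),interpolation=cv2.INTER_AREA)
def fit(views,P,p0,step=(.01,.01,.15)):
    """views: list of (C,mask,roi)"""
    def cost(p): return sum(np.abs(hull(C,place(P,p),r)-m[r[1]:r[3],r[0]:r[2]]).sum()/m.sum() for C,m,r in views)
    best=None
    for k in range(3):
        p=np.array(p0)if best is None else best.x
        sx=np.array([p]+[p+np.eye(3)[i]*step[i]*(-1)**k/(k+1) for i in range(3)])
        o=minimize(cost,p,method="Nelder-Mead",options=dict(initial_simplex=sx,xatol=1e-5,fatol=1e-5,maxiter=300))
        if best is None or o.fun<best.fun: best=o
    return best.x,best.fun
E
python3 - <<'E'
from h import *
T,Sc=cam("top"),cam("scene"); a=cv2.imread("pics/top0.png"); b=cv2.imread("pics/scene0.png")
def red(i): B,G,Rr=[i[...,k].astype(int) for k in range(3)]; return ((Rr>70)&(Rr>2.6*G)&(Rr>2.6*B)).astype(np.float32)
def brass(i): B,G,Rr=[i[...,k].astype(int) for k in range(3)]; return ((Rr>120)&(Rr>1.5*B)&(G>1.2*B)).astype(np.float32)
def olive(i): h=cv2.cvtColor(i,cv2.COLOR_BGR2HSV); return ((h[...,0]>25)&(h[...,0]<50)&(h[...,1]>90)).astype(np.float32)
rT,rS=(215,285,265,345),(395,250,455,300)
p0=ray(T,(232.5,302),.095); print("pin0",p0)
H=box(-.008,.008,-.008,.008,.053,.095)
for y in(0,.3,.7):print(fit([(T,red(a),rT),(Sc,red(b),rS)],H,[p0[0],p0[1],y]))
for v in((T,red(a),rT),(Sc,red(b),rS)):print("single",fit([v],H,[p0[0],p0[1],.3])[0])
# tab: direction of ring
print("tab",ray(T,(195+187/4,275+207/4),.06), "knob",ray(T,(286,318),.048))
# toolbox fit on olive+handle (closed)
def clo(m,r):
    o=np.zeros_like(m); o[r[1]:r[3],r[0]:r[2]]=cv2.morphologyEx(m[r[1]:r[3],r[0]:r[2]],cv2.MORPH_CLOSE,np.ones((9,9)));return o
bT,bS=(230,105,400,225),(180,225,345,390)
for n,C,u in(("T",T,(317,206)),("S",Sc,(180+693/2.5-160*0,225+(385-300)/2.5))): print("leafhole",n,ray(C,u,.1))
lh=ray(T,(317,206),.1)
B=box(.034,.194,-.15,.15,0,.1)
mT,mS=clo(olive(a),bT),clo(olive(b),bS)
y0=0.05
for vs in([(T,mT,bT),(Sc,mS,bS)],[(T,mT,bT)],[(Sc,mS,bS)]):
    print("box",fit(vs,B,[lh[0],lh[1],y0]))
L=box(-.013,.034,-.017,.017,.095,.1)
lT,lS=(300,185,335,225),(280,245,320,275)
for vs in([(T,brass(a),lT),(Sc,brass(b),lS)],):
    print("leaf",fit(vs,L,[lh[0],lh[1],y0]))
E
```

```text
pin0 [0.40175912 0.20445101 0.095     ]
(array([0.40306819, 0.20667646, 0.47009674]), np.float64(0.1707482635974884))
(array([0.40254389, 0.20668734, 0.47441561]), np.float64(0.16978991031646729))
(array([0.4031992 , 0.20672168, 0.48557508]), np.float64(0.16952788829803467))
single [0.40117273 0.21036673 0.12777262]
single [0.40258181 0.20579591 0.47789923]
tab [0.34859179 0.19198199 0.06      ] knob [0.36475562 0.09633626 0.048     ]
leafhole T [0.6033487  0.01966037 0.1       ]
leafhole S [0.32198371 0.2324319  0.1       ]
box (array([0.60118121, 0.02495988, 0.05467785]), np.float64(0.08983758836984634))
box (array([0.6007077 , 0.02452391, 0.06103603]), np.float64(0.04842760041356087))
box (array([0.60127772, 0.02164943, 0.05167086]), np.float64(0.036357659846544266))
leaf (array([0.59889653, 0.01833077, 0.07228281]), np.float64(0.03114522621035576))
```

Pin ≈ (0.403, 0.207) with yaw about 0.3, and lug hole ≈ (0.600, 0.022) with yaw about 0.055. I'll move above the pin for a wrist view.

```bash
cat > go.py <<'E'
import sys,numpy as np
from workcell import status
from scipy.spatial.transform import Rotation as R
def units(x,y,z,yaw):
    s=status.observe(); M=R.from_euler("xyz",s["tool_rot"]).as_matrix()
    d=M.T@(np.array([x,y,z])-s["position"])/.06
    cur=np.arctan2(M[1,0],M[0,0]); t=-np.degrees((yaw-cur+np.pi)%(2*np.pi)-np.pi)/8
    print("units",np.round(d,3),"twist",round(t,3))
if __name__=="__main__": units(*map(float,sys.argv[1:5]))
E
python3 go.py .403 .2065 .23 3.46
```

```text
units [-5.024 -4.784  0.155] twist -4.923
```

```bash
python3 -m creep '[[-0.7,-0.66,0.02,-0.7,1],[-1.4,-1.32,0.04,-1.4,1],[-2.1,-1.98,0.06,-2.1,1],[-2.8,-2.64,0.08,-2.8,1],[-3.5,-3.3,0.1,-3.5,1]]'; python3 go.py .403 .2065 .23 3.46
```

```text
clock: 1.68
position: [0.3505, 0.3209, 0.2335]
tool_rot: [3.141, 0.001, -3.019]
force: [1.1, 0.9, 0.1]
grip_width: 0.0855
finger_force: 0.0
units [-0.635 -1.999  0.058] twist -1.399
```

```bash
python3 -m creep '[[-0.22,-0.7,0.02,-0.5,1],[-0.44,-1.4,0.04,-1.0,1],[-0.63,-2.0,0.06,-1.4,1],[-0.63,-2.0,0.06,-1.4,1],[-0.63,-2.0,0.06,-1.4,1]]'
python3 - <<'E'
from h import *
s=status.observe(); print(s["position"],s["tool_rot"],s["qpos"])
C=cam("wrist"); f=grab_frame("wrist"); cv2.imwrite("pics/w1.png",f)
for n in("pin_grip","ring_tab","block"):
    for r in silhouettes("wrist",n)[:1]: print(n,r["p"],(np.array(r["extent"])*[640,480,640,480]).round(1)); cv2.imwrite(f"pics/mask_{n}.png",r["mask"]*255)
def red(i): B,G,Rr=[i[...,k].astype(int) for k in range(3)]; return ((Rr>60)&(Rr>2.4*G)&(Rr>2.4*B)).astype(np.float32)
m=red(f); ys,xs=np.nonzero(m); roi=(max(xs.min()-30,0),max(ys.min()-30,0),min(xs.max()+30,640),min(ys.max()+30,480)); print(roi,m.sum())
H=box(-.008,.008,-.008,.008,.053,.095)
for y in(.2,.4):print(fit([(C,m,roi)],H,[.403,.2065,y]))
E
```

```text
clock: 2.3
position: [0.4016, 0.2085, 0.2298]
tool_rot: [3.141, 0.0, -2.827]
force: [-0.8, 0.3, 0.6]
grip_width: 0.0856
finger_force: 0.0
[0.40156244 0.20850101 0.22980219] [ 3.14125428e+00  2.34853137e-04 -2.82663577e+00] [-0.54387628  0.26210917 -0.07898696  2.0426542   0.02718359  0.83746776
  1.24738604]
pin_grip 0.91 [276.3 142.7 355.3 246.4]
ring_tab 0.96 [275.6 143.7 352.  223.2]
block 0.85 [278.4 182.7 356.4 242.5]
(np.int64(274), np.int64(179), np.int64(357), np.int64(273)) 764.0
(array([0.40283237, 0.20643858, 0.346176  ]), np.float64(0.09763579815626144))
(array([0.40324471, 0.20666097, 0.37059277]), np.float64(0.0979834720492363))[ WARN:0@1.620] global loadsave.cpp:1063 imwrite_ Unsupported depth image for selected encoder is fallbacked to CV_8U.
```

View pics/w1.png

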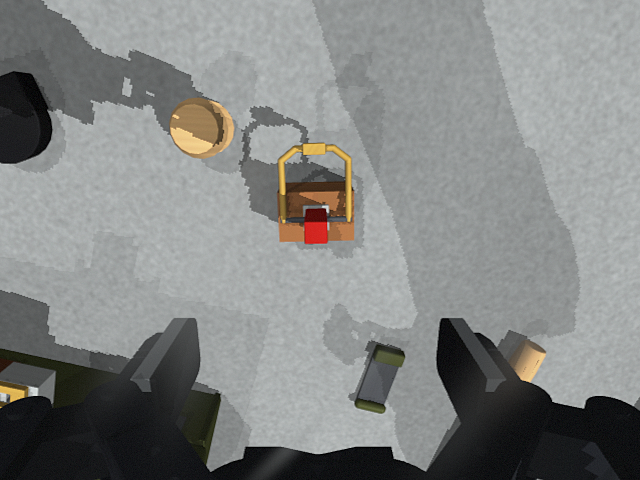

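The wrist view shows the red head at px (316,225), the ring towards the image top and the block aligned within about 1°. The fit puts the pin at (0.403, 0.2066), yaw 0.335.

```bash
python3 go.py .403 .2066 .074 3.477
```

```text
units [-0.015 -0.043  2.595] twist -0.135
```

```bash
python3 -m creep '[[-0.01,-0.04,0.7,-0.13,1],[-0.01,-0.04,1.4,-0.13,1],[-0.015,-0.04,2.1,-0.13,1],[-0.015,-0.04,2.6,-0.13,1],[-0.015,-0.04,2.6,-0.13,1]]' 60; python3 go.py .403 .2066 .074 3.477
python3 - <<'E'
from h import *
cv2.imwrite("pics/w2.png",grab_frame("wrist"))
E
```

```text
clock: 3.12
position: [0.4021, 0.2059, 0.0723]
tool_rot: [-3.141, -0.004, -2.807]
force: [0.3, 0.5, 0.1]
grip_width: 0.0854
finger_force: 0.0
units [-0.018  0.006 -0.028] twist -0.006
```

View pics/w2.png

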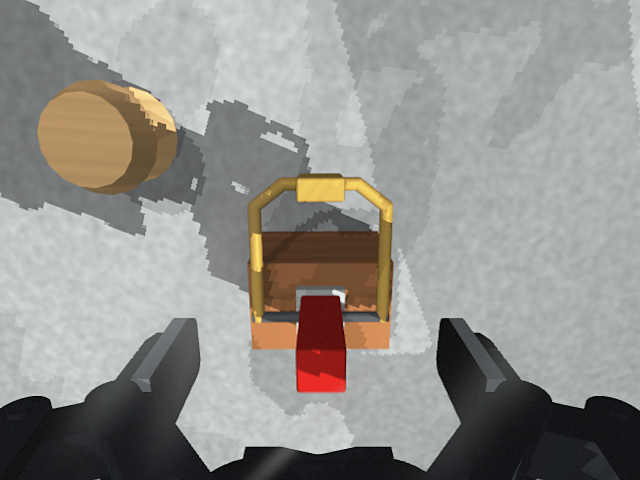

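Between the pads the head is centred (px 321), so I close.

```bash
python3 -m creep '[[-0.015,0,0,0,0.3],[-0.015,0,0,0,0.1],[-0.015,0,0,0,0],[-0.015,0,0,0,0],[-0.015,0,0,0,0]]' 60;python3 -m creep '[[0,0,0,0,0],[0,0,0,0,0],[0,0,0,0,0]]' 60
```

```text
clock: 3.8
position: [0.4044, 0.2063, 0.0741]
tool_rot: [3.142, 0.001, -2.808]
force: [-0.3, 0.0, 7.5]
grip_width: 0.0153
finger_force: 58.6
clock: 4.18
position: [0.4044, 0.2063, 0.0741]
tool_rot: [3.142, 0.001, -2.808]
force: [-0.9, -0.8, 8.2]
grip_width: 0.0154
finger_force: 58.6
```

```bash
python3 -m creep '[[0,0,-0.3,0,0],[0,0,-0.7,0,0],[0,0,-1.2,0,0],[0,0,-1.9,0,0],[0,0,-2.6,0,0]]' 60
python3 - <<'E'
from h import *
from go import units
s=status.observe(); print(s["position"],s["tool_rot"],s["force"],s["grip_width"])
units(.53,.022,.25,3.197)
C=cam("wrist");f=grab_frame("wrist"); cv2.imwrite("pics/w3.png",f)
E
```

```text
clock: 4.8
position: [0.4038, 0.206, 0.231]
tool_rot: [-3.142, -0.0, -2.808]
force: [0.5, 0.1, -2.1]
grip_width: 0.0151
finger_force: 58.9
[0.40383436 0.2060396  0.23103798] [-3.14155659e+00 -3.66744243e-04 -2.80809310e+00] [ 0.46940559  0.12198128 -2.07111375] 0.01510165332066747
units [-0.983 -3.587 -0.316] twist 1.992
```

View pics/w3.png

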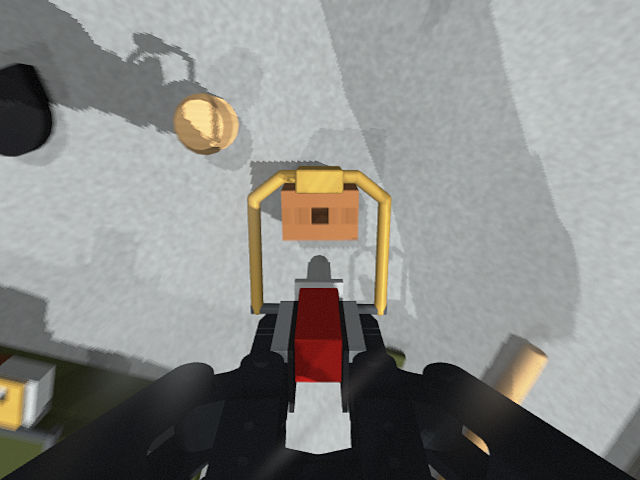

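The pin is held straight (head at px 320) and the block hole shows at px (320,215). I'll go over the lug with the same geometry (TCP 0.182 above the leaf top) for a differential measurement.

```bash
python3 go.py .60 .022 .282 3.197;  python3 -m creep '[[-0.3,-0.3,-0.4,0.3,0],[-0.7,-0.8,-0.85,0.8,0],[-1.15,-1.3,-0.85,1.3,0],[-1.55,-1.8,-0.85,1.7,0],[-1.95,-2.3,-0.85,2.0,0]]' 60; python3 go.py .60 .022 .282 3.197
```

```text
units [-2.06  -3.973 -0.766] twist 1.99
clock: 5.48
position: [0.5607, 0.1134, 0.2804]
tool_rot: [-3.141, -0.0, -3.089]
force: [-0.7, 0.9, -1.3]
grip_width: 0.0151
finger_force: 59.0
units [-0.573 -1.555 -0.026] twist -0.019
```

```bash
python3 -m creep '[[-0.25,-0.6,-0.02,0,0],[-0.45,-1.2,-0.02,0,0],[-0.573,-1.555,-0.02,-0.02,0],[-0.573,-1.555,-0.02,-0.02,0],[-0.573,-1.555,-0.02,-0.02,0]]' 60
python3 - <<'E'
from h import *
s=status.observe(); print(s["position"],s["tool_rot"],s["force"])
C=cam("wrist");f=grab_frame("wrist"); cv2.imwrite("pics/w4.png",f)
z=cv2.resize(f[150:270,240:400],(800,600),interpolation=cv2.INTER_CUBIC); cv2.imwrite("pics/w4c.png",z)
E
```

```text
clock: 6.1
position: [0.5989, 0.0236, 0.2816]
tool_rot: [3.141, -0.001, -3.084]
force: [-0.4, 0.1, -2.3]
grip_width: 0.0154
finger_force: 59.0
[0.5989349  0.02355852 0.28160292] [ 3.14121897e+00 -5.90931629e-04 -3.08406862e+00] [-0.3722865   0.13471481 -2.31909303]
```

View pics/w4.png

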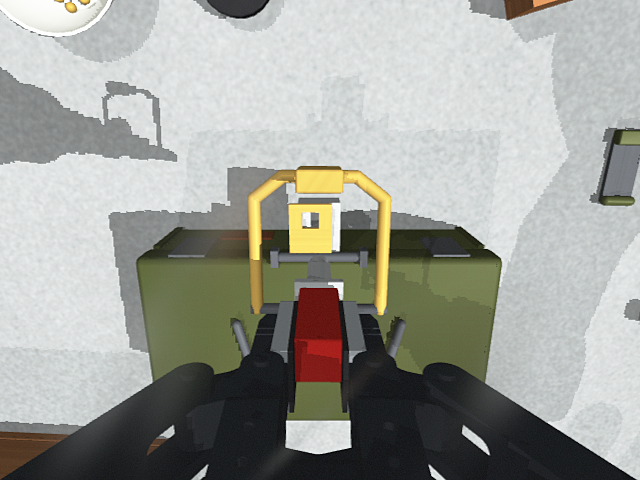

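View pics/w4c.png

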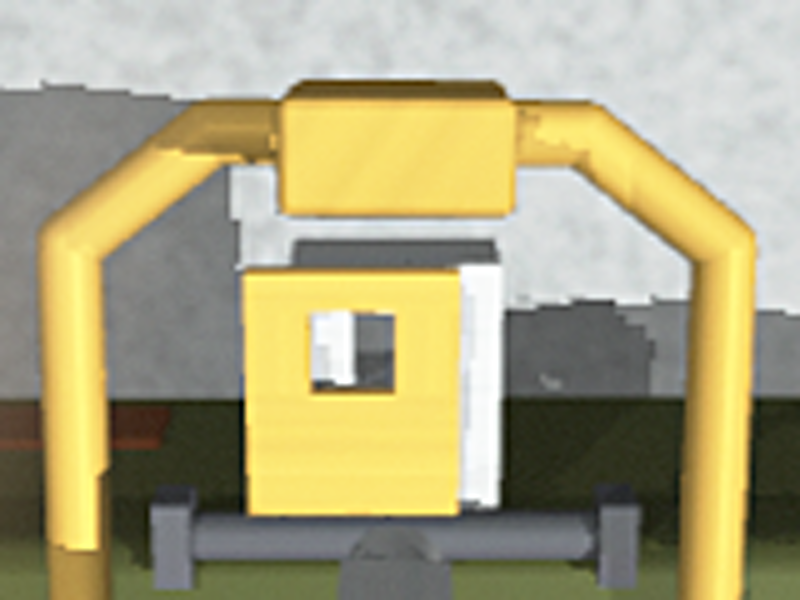

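Leaf hole at px (310,220), leaf shifted in tool −y. The lug centre is at about px 319, from its right edge at crop 500 and the edge of its hole at crop 355. I'll compute pin-versus-hole offsets.

Run:
```python
from h import *
c=camera_params("wrist"); K=np.array(c["K"]); T=np.array(c["tool_from_camera"])
def tp(uv,dz): # point in tool frame at tool z = dz
    d=T[:3,:3]@np.linalg.solve(K,[uv[0],uv[1],1]); o=T[:3,3]; return (o+d*(dz-o[2])/d[2])*1000
a=cv2.imread("pics/w3.png"); b=cv2.imread("pics/w4.png")
# block hole: dark region
g=cv2.cvtColor(a,cv2.COLOR_BGR2GRAY); r=g[200:235,300:342]
print("prof row215",g[215,304:336].tolist()); print("prof col320",g[200:245,320].tolist())
print("block outline row",a[215,276:290,2].tolist(),a[215,350:364,2].tolist())
print("block rows col300",a[178:200,290,2].tolist(), a[232:246,290,2].tolist())
gb=b[...,:].astype(int)
print("head col318 R",b[330:390,318,2].tolist()); print("head a col318 R",a[330:390,318,2].tolist())
print("leaf col300 B", b[196:260,295,0].tolist()); print("hole col 316 B",b[204:236,314,0].tolist())
```

```text
prof row215 [136, 135, 135, 137, 138, 143, 154, 98, 40, 46, 46, 43, 43, 42, 46, 48, 50, 53, 53, 49, 47, 45, 47, 38, 94, 135, 143, 140, 141, 139, 140, 141]
prof col320 [149, 148, 149, 145, 151, 150, 150, 116, 74, 54, 53, 49, 44, 48, 46, 50, 52, 54, 53, 53, 51, 52, 50, 74, 118, 144, 150, 146, 148, 147, 148, 148, 146, 149, 147, 148, 149, 147, 146, 149, 158, 163, 163, 161, 160]
block outline row [112, 112, 112, 108, 99, 145, 184, 191, 190, 188, 188, 189, 192, 192] [185, 185, 186, 185, 187, 188, 193, 195, 174, 155, 157, 159, 157, 160]
block rows col300 [175, 199, 182, 154, 158, 83, 65, 75, 75, 73, 69, 71, 117, 185, 203, 198, 199, 199, 198, 197, 199, 198] [198, 198, 196, 196, 196, 196, 198, 198, 193, 186, 182, 180, 177, 178]
head col318 R [101, 103, 104, 101, 105, 102, 83, 86, 107, 124, 152, 161, 165, 166, 165, 168, 166, 168, 167, 168, 168, 169, 169, 173, 167, 125, 129, 129, 131, 131, 130, 131, 130, 130, 130, 132, 129, 131, 131, 129, 130, 133, 129, 131, 130, 134, 130, 131, 133, 132, 132, 125, 106, 101, 104, 103, 107, 106, 107, 105]
head a col318 R [88, 86, 87, 86, 87, 85, 85, 85, 86, 100, 124, 124, 124, 122, 120, 121, 123, 122, 122, 120, 122, 121, 125, 129, 128, 130, 131, 132, 133, 135, 138, 138, 139, 136, 136, 132, 131, 123, 115, 103, 105, 107, 105, 104, 108, 104, 105, 105, 108, 104, 99, 111, 176, 195, 189, 186, 188, 185, 184, 187]
leaf col300 B [211, 211, 216, 217, 217, 219, 215, 108, 60, 120, 115, 120, 115, 113, 117, 116, 115, 115, 116, 116, 118, 118, 116, 116, 115, 117, 116, 116, 116, 117, 116, 118, 113, 111, 113, 116, 115, 114, 110, 111, 113, 112, 113, 109, 111, 114, 114, 116, 120, 113, 113, 116, 116, 114, 113, 115, 110, 79, 92, 108, 123, 129, 131, 130]
hole col 316 B [65, 123, 117, 123, 116, 114, 114, 114, 118, 124, 126, 120, 120, 119, 124, 123, 103, 84, 89, 85, 87, 102, 89, 76, 52, 120, 113, 115, 114, 111, 113, 113]
```

Run:
```python
from h import *
c=camera_params("wrist"); K=np.array(c["K"]); T=np.array(c["tool_from_camera"])
def tp(u,v,dz):
    d=T[:3,:3]@np.linalg.solve(K,[u,v,1]); o=T[:3,3]; return ((o+d*(dz-o[2])/d[2])*1000).round(2)[:2].tolist()
print("block hole",tp(319.6,207.4,.231-.049),tp(319.6,223.8,.231-.049),tp(319.6,190.2,.182),tp(319.6,240.3,.182))
z=.2816-.1
print("leaf front/rear",tp(310.2,204.3,z),tp(310.2,252.5,z),"hole",tp(310.2,211.8,z),tp(310.2,228.4,z))
print("lug right edge",tp(240+500.5/5-.5,230,z+.0055),"lughole left",tp(240+355.5/5-.5,220,z+.0055))
tipz=.0701; print("head top",tp(318.7,339.3,tipz-.091),tp(318.7,381.3,tipz-.091))
# lateral leaf edges for yaw from w4: left edge col per row
b=cv2.imread("pics/w4.png")
m=((b[...,2].astype(int)>1.5*b[...,0])&(b[...,2]>150))[208:250,280:345]
rows=np.arange(208,250)
L=[280+np.flatnonzero(x)[0] for x in m]; Rr=[280+np.flatnonzero(x)[-1] for x in m]
pl=np.polyfit(rows,L,1);pr=np.polyfit(rows,Rr,1)
for p in(pl,pr):
    q=[tp(np.polyval(p,v),v,z) for v in(208,250)]; print(q,"ang",np.arctan2(q[1][1]-q[0][1],q[1][0]-q[0][0]))
```

```text
block hole [6.17, 0.66] [-7.14, 0.67] [19.78, 0.65] [-20.87, 0.68]
leaf front/rear [8.73, -6.69] [-31.11, -6.94] hole [2.73, -6.73] [-10.82, -6.81]
lug right edge [-13.71, 16.93] lughole left [-5.33, -6.56]
head top [9.64, -0.35] [-5.73, -0.35]
[[5.79, -23.76], [-28.96, -23.61]] ang 3.1372761336363655
[[5.77, 9.67], [-28.98, 9.77]] ang 3.138714963691571
```

Run:
```python
from h import *
c=camera_params("wrist"); K=np.array(c["K"]); T=np.array(c["tool_from_camera"])
def tp(u,v,dz):
    d=T[:3,:3]@np.linalg.solve(K,[u,v,1]); o=T[:3,3]; return ((o+d*(dz-o[2])/d[2])*1000).round(2)[:2].tolist()
a=cv2.imread("pics/w3.png"); b=cv2.imread("pics/w4.png")
print(a[245:300,319].tolist()); print(b[250:275,319].tolist())
print([ (v,tp(319,v,.0701)) for v in(254,255,256,258)])
print("shoulder front top z=49",[ (v,tp(319,v,.0701-.049)) for v in(276,278,280,282,290)])
x=np.hstack([cv2.resize(i[240:400,260:380],(400,533),interpolation=cv2.INTER_CUBIC) for i in(a,b)]); cv2.imwrite("pics/tip.png",x)
```

```text
[[159, 159, 157], [159, 158, 154], [155, 155, 153], [163, 163, 159], [172, 173, 168], [179, 178, 176], [184, 185, 183], [188, 188, 184], [193, 193, 189], [186, 189, 183], [88, 88, 86], [78, 80, 79], [84, 82, 80], [84, 83, 83], [86, 85, 82], [84, 84, 82], [81, 82, 81], [87, 87, 85], [90, 90, 87], [86, 87, 84], [88, 89, 86], [87, 87, 86], [90, 89, 88], [88, 88, 88], [88, 86, 85], [90, 88, 86], [90, 90, 88], [89, 89, 87], [89, 88, 87], [89, 87, 86], [88, 88, 87], [91, 90, 87], [85, 85, 84], [80, 81, 79], [87, 88, 87], [80, 81, 80], [85, 87, 83], [106, 107, 106], [124, 123, 120], [126, 123, 122], [123, 123, 121], [129, 130, 123], [127, 128, 117], [0, 0, 80], [8, 10, 85], [11, 13, 85], [13, 15, 87], [16, 18, 87], [12, 15, 85], [9, 13, 85], [15, 19, 86], [20, 18, 87], [6, 10, 85], [6, 8, 83], [10, 13, 86]]
[[115, 232, 252], [115, 235, 255], [110, 236, 255], [78, 90, 98], [94, 83, 78], [104, 103, 102], [101, 104, 100], [101, 101, 99], [100, 101, 99], [99, 101, 98], [99, 97, 95], [98, 97, 96], [104, 105, 103], [106, 107, 105], [105, 106, 104], [107, 107, 104], [104, 105, 102], [103, 103, 104], [105, 106, 104], [105, 106, 105], [103, 104, 104], [107, 108, 104], [104, 105, 102], [106, 106, 104], [105, 104, 103]]
[(254, [6.23, -0.05]), (255, [5.67, -0.05]), (256, [5.11, -0.05]), (258, [4.0, -0.05])]
shoulder front top z=49 [(276, [13.75, -0.17]), (278, [12.88, -0.16]), (280, [12.0, -0.16]), (282, [11.12, -0.16]), (290, [7.57, -0.16])]
```

View pics/tip.png

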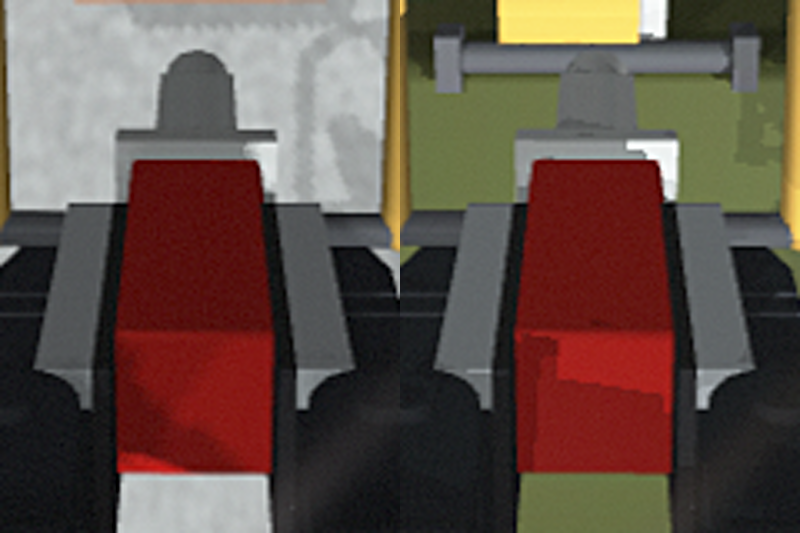

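The tip's apparent offsets follow a small camera tilt. After correcting for it, the leaf hole lies at tool (−3.4, −7.0) mm from the pin and the lug hole at about (−3.4, −0.2) mm. I'll descend to just above the leaf.

```bash
python3 -m creep '[[-0.057,-0.118,0.4,-0.02,0],[-0.057,-0.118,0.9,-0.02,0],[-0.057,-0.118,1.4,-0.02,0],[-0.057,-0.118,1.7,-0.02,0],[-0.057,-0.118,1.75,-0.02,0]]' 60; python3 -m creep '[[0,0,0,0,0],[0,0,0,0,0]]'
```

```text
clock: 6.78
position: [0.6027, 0.0165, 0.1762]
tool_rot: [-3.142, -0.001, -3.081]
force: [0.1, 0.7, -0.8]
grip_width: 0.0149
finger_force: 59.0
clock: 7.02
position: [0.6035, 0.016, 0.1779]
tool_rot: [3.142, 0.001, -3.082]
force: [-0.2, -0.0, -1.9]
grip_width: 0.0152
finger_force: 59.0
```

```bash
for i in 1; do python3 -m creep '[[0,0,0.03,0,0],[0,0,0.06,0,0],[0,0,0.08,0,0],[0,0,0.08,0,0]]'; done; python3 -m creep '[[0,0,0.02,0,0],[0,0,0.02,0,0]]'; python3 -m creep '[[0,0,0.02,0,0],[0,0,0.02,0,0]]'
```

```text
clock: 7.52
position: [0.603, 0.016, 0.172]
tool_rot: [-3.142, -0.0, -3.082]
force: [-0.2, -0.1, -1.3]
grip_width: 0.015
finger_force: 59.0
clock: 7.78
position: [0.603, 0.016, 0.1708]
tool_rot: [-3.142, -0.0, -3.082]
force: [-0.2, -0.3, -2.0]
grip_width: 0.0151
finger_force: 59.0
clock: 8.02
position: [0.603, 0.016, 0.1696]
tool_rot: [-3.142, -0.0, -3.082]
force: [-0.4, -1.3, -0.9]
grip_width: 0.015
finger_force: 59.0
```

```bash
for i in 1; do python3 -m creep '[[0,0,0.015,0,0],[0,0,0.015,0,0]]'; done; python3 -m creep '[[0,0,0.015,0,0],[0,0,0.015,0,0]]' ; python3 -m creep '[[0,0,0.015,0,0],[0,0,0.015,0,0]]'
```

```text
clock: 8.28
position: [0.6031, 0.016, 0.1687]
tool_rot: [-3.142, -0.0, -3.082]
force: [0.0, 0.3, -1.9]
grip_width: 0.0149
finger_force: 59.0
clock: 8.52
position: [0.603, 0.016, 0.1678]
tool_rot: [-3.142, -0.0, -3.082]
force: [-0.1, -1.0, -0.5]
grip_width: 0.0151
finger_force: 59.0
clock: 8.78
position: [0.603, 0.016, 0.1669]
tool_rot: [-3.142, -0.0, -3.082]
force: [-0.5, 0.8, -1.6]
grip_width: 0.0149
finger_force: 59.0
```

No contact, and the tip is already about 3 mm below the leaf top, so it's in the leaf hole. I continue to the lug.

```bash
python3 -m creep '[[0,0,0.015,0,0],[0,0,0.015,0,0]]'; python3 -m creep '[[0,0,0.015,0,0],[0,0,0.015,0,0]]' ; python3 -m creep '[[0,0,0.015,0,0],[0,0,0.015,0,0]]'
```

```text
clock: 9.02
position: [0.603, 0.016, 0.166]
tool_rot: [-3.142, -0.0, -3.082]
force: [1.0, 0.5, -1.8]
grip_width: 0.0148
finger_force: 59.0
clock: 9.28
position: [0.603, 0.016, 0.1651]
tool_rot: [-3.142, -0.0, -3.082]
force: [-0.5, -0.2, -1.2]
grip_width: 0.0149
finger_force: 59.0
clock: 9.52
position: [0.6032, 0.0159, 0.1646]
tool_rot: [-3.142, 0.0, -3.082]
force: [-0.4, -0.0, 3.4]
grip_width: 0.0149
finger_force: 59.9
```

Contact on the lug at 5 N and the expected depth. Now drag the leaf along tool +y.

```bash
python3 -m creep '[[0,0.02,0,0,0],[0,0.04,0,0,0],[0,0.06,0,0,0],[0,0.075,0,0,0],[0,0.075,0,0,0]]'; python3 -m creep '[[0,0.012,0,0,0],[0,0.022,0,0,0],[0,0.022,0,0,0]]'
```

```text
clock: 10.15
position: [0.6031, 0.0195, 0.1645]
tool_rot: [-3.14, 0.001, -3.082]
force: [0.6, -5.9, 6.0]
grip_width: 0.0147
finger_force: 60.0
clock: 10.52
position: [0.603, 0.0209, 0.1644]
tool_rot: [-3.141, 0.001, -3.082]
force: [0.1, -6.5, 3.8]
grip_width: 0.0154
finger_force: 59.8
```

```bash
python3 -m creep '[[0,0.01,0.01,0,0],[0,0.02,0.01,0,0],[0,0.02,0.01,0,0]]'; python3 -m creep '[[0,0.01,0.01,0,0],[0,0.015,0.01,0,0],[0,0.015,0.01,0,0]]'
```

```text
clock: 10.9
position: [0.603, 0.0218, 0.1641]
tool_rot: [-3.14, 0.001, -3.083]
force: [1.6, -6.6, 6.5]
grip_width: 0.0151
finger_force: 60.2
clock: 11.28
position: [0.6027, 0.0237, 0.163]
tool_rot: [-3.141, 0.0, -3.082]
force: [-0.3, -3.7, 2.1]
grip_width: 0.015
finger_force: 59.4
```

Height has started to drop, so I probe downwards.

```bash
python3 -m creep '[[0,0.005,0.02,0,0],[0,0.005,0.03,0,0],[0,0.005,0.03,0,0]]'; python3 -m creep '[[0,0,0.02,0,0],[0,0,0.03,0,0],[0,0,0.03,0,0]]'
```

```text
clock: 11.65
position: [0.6024, 0.0242, 0.1611]
tool_rot: [-3.142, -0.0, -3.082]
force: [0.6, -4.9, -2.0]
grip_width: 0.0151
finger_force: 59.1
clock: 12.02
position: [0.6025, 0.0242, 0.1594]
tool_rot: [-3.142, -0.0, -3.082]
force: [1.4, -3.4, -0.4]
grip_width: 0.0148
finger_force: 59.2
```

```bash
python3 -m creep '[[0,0,0.05,0,0],[0,0,0.1,0,0],[0,0,0.1,0,0]]'; python3 -m creep '[[0,0,0.05,0,0],[0,0,0.1,0,0],[0,0,0.1,0,0]]'
```

```text
clock: 12.4
position: [0.6024, 0.0241, 0.1531]
tool_rot: [-3.142, -0.0, -3.082]
force: [0.3, -3.2, -3.1]
grip_width: 0.015
finger_force: 59.0
clock: 12.78
position: [0.6025, 0.0242, 0.1471]
tool_rot: [-3.142, -0.0, -3.082]
force: [0.4, -3.7, -2.5]
grip_width: 0.0152
finger_force: 58.9
```

```bash
python3 -m creep '[[0,0,0.05,0,0],[0,0,0.1,0,0],[0,0,0.1,0,0]]'; python3 -m creep '[[0,0,0.05,0,0],[0,0,0.1,0,0],[0,0,0.1,0,0]]'
```

```text
clock: 13.15
position: [0.6025, 0.0242, 0.1412]
tool_rot: [-3.142, -0.0, -3.082]
force: [0.0, -3.6, -3.1]
grip_width: 0.0151
finger_force: 58.9
clock: 13.52
position: [0.6025, 0.0242, 0.1351]
tool_rot: [-3.142, -0.0, -3.082]
force: [0.4, -3.6, -2.8]
grip_width: 0.0151
finger_force: 58.8
```

```bash
python3 -m creep '[[0,0,0.05,0,0],[0,0,0.1,0,0],[0,0,0.13,0,0],[0,0,0.13,0,0]]'; python3 -m creep '[[0,0,0.015,0,0],[0,0,0.015,0,0]]';python3 -m creep '[[0,0,0.012,0,0],[0,0,0.012,0,0]]'
```

```text
clock: 14.02
position: [0.6025, 0.0242, 0.1275]
tool_rot: [-3.142, -0.0, -3.082]
force: [2.2, -2.6, -5.0]
grip_width: 0.0148
finger_force: 58.8
clock: 14.28
position: [0.6025, 0.0242, 0.1268]
tool_rot: [-3.142, -0.0, -3.082]
force: [0.3, -3.7, -1.1]
grip_width: 0.0147
finger_force: 59.1
clock: 14.52
position: [0.6026, 0.0242, 0.1261]
tool_rot: [3.142, 0.0, -3.082]
force: [0.6, -4.0, -1.0]
grip_width: 0.015
finger_force: 59.2
```

```bash
python3 -m creep '[[0,0,0.012,0,0],[0,0,0.012,0,0]]'; python3 -m creep '[[0,0,0.01,0,0],[0,0,0.01,0,0]]'
```

```text
clock: 14.78
position: [0.6026, 0.0242, 0.1253]
tool_rot: [-3.142, 0.0, -3.082]
force: [0.5, -3.5, 0.5]
grip_width: 0.0151
finger_force: 59.2
clock: 15.02
position: [0.6027, 0.0242, 0.1251]
tool_rot: [3.142, 0.0, -3.082]
force: [-1.0, -3.4, 6.0]
grip_width: 0.0148
finger_force: 60.3
```

Shoulder seated at the predicted height, so the pin is home. Release and lift.

```bash
python3 -m creep '[[0,0,0,0,0.3],[0,0,0,0,0.5],[0,0,0,0,0.6],[0,0,0,0,0.6],[0,0,-0.3,0,0.6]]'; python3 -m creep '[[0,0,-0.6,0,0.6],[0,0,-1.2,0,0.7],[0,0,-1.8,0,0.8],[0,0,-2.3,0,0.9],[0,0,-2.3,0,1]]'
python3 - <<'E'
from h import *
s=status.observe();print(s["position"],s["tool_rot"],s["qpos"])
f=grab_frame("wrist"); cv2.imwrite("pics/w5.png",f)
E
```

```text
clock: 15.65
position: [0.6019, 0.0242, 0.1425]
tool_rot: [-3.141, -0.002, -3.082]
force: [0.0, 0.6, 0.0]
grip_width: 0.0514
finger_force: 0.0
clock: 16.27
position: [0.6035, 0.0241, 0.2843]
tool_rot: [3.141, 0.005, -3.082]
force: [-0.5, 0.8, -0.8]
grip_width: 0.0854
finger_force: 0.0
[0.60348809 0.02414453 0.28428242] [ 3.14122915  0.00473814 -3.08199054] [-0.19340604  0.4433592   0.07901876  1.61339276 -0.03844649  1.08160291
  1.52631181]
```

View pics/w5.png

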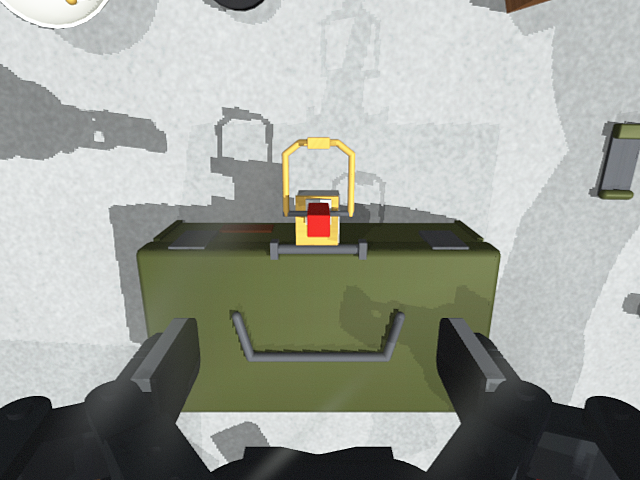

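The picture shows the pin's head at px (318,220) on the leaf, with the ring level towards the robot (tab at px (318,143)). The moves can't tilt the tool, so the plan has two parts. First, push the tab down from above with shut fingers. Then press both ring arms towards the box with half-open fingers straddling the head, with the body just above it.

```bash
python3 -m creep '[[0.3,0,0,0,0.6],[0.7,0,0.3,0,0.3],[0.93,0,0.9,0,0],[0.93,0,1.5,0,0],[0.93,0,1.95,0,0]]' 40;  python3 -m creep '[[0,0,0,0,0],[0,0,0,0,0]]'
python3 - <<'E'
import numpy as np
from workcell import status
s=status.observe();d=s["position"][:2]-np.array([.6015,.0242]);print(d@[.998,.058],d@[-.058,.998],s["position"][2],s["force"])
E
```

```text
clock: 16.95
position: [0.546, 0.0208, 0.1623]
tool_rot: [-3.142, -0.001, -3.082]
force: [0.3, 0.9, 0.5]
grip_width: 0.0001
finger_force: 0.0
clock: 17.2
position: [0.5472, 0.0208, 0.1647]
tool_rot: [-3.142, 0.001, -3.082]
force: [1.2, 0.2, 0.3]
grip_width: 0.0001
finger_force: 0.0
-0.0543690895355739 -0.000228364017687182 0.16466653024321526 [1.20938258 0.18067937 0.28016321]
```

```bash
python3 -m creep '[[0,0,0.15,0,0],[0,0,0.3,0,0],[0,0,0.45,0,0],[0,0,0.55,0,0],[0,0,0.65,0,0]]'; python3 -m creep '[[0,0,0.1,0,0],[0,0,0.2,0,0],[0,0,0.25,0,0]]'; python3 -m creep '[[0,0,0.1,0,0],[0,0,0.2,0,0],[0,0,0.25,0,0]]'
```

```text
clock: 17.82
position: [0.5468, 0.0208, 0.1243]
tool_rot: [-3.142, -0.0, -3.082]
force: [-0.2, 0.8, 0.5]
grip_width: -0.0
finger_force: 0.2
clock: 18.2
position: [0.5469, 0.0208, 0.1094]
tool_rot: [-3.142, -0.0, -3.082]
force: [0.8, -0.0, 0.5]
grip_width: 0.0002
finger_force: 0.2
clock: 18.58
position: [0.5468, 0.0208, 0.0943]
tool_rot: [-3.142, -0.0, -3.082]
force: [0.6, 0.3, 2.3]
grip_width: -0.0002
finger_force: 0.3
```

```bash
python3 -m creep '[[0,0,0.1,0,0],[0,0,0.2,0,0],[0,0,0.24,0,0],[0,0,0.24,0,0]]'
python3 - <<'E'
from h import *
# where is the tab? brass pixels outside leaf in scene cam, compared with ring angle model
f=grab_frame("scene"); cv2.imwrite("pics/s6.png",f)
C=cam("scene")
for n in("ring_tab","ring","pin_grip"):
    for r in search_frame("scene",n)[:2]: print(n,r["p"],(np.array(r["extent"])*[640,480,640,480]).round(1))
u,v=np.array([.998,.058]),np.array([-.058,.998]);O=np.array([.601,.024])
for th in(0,.5,.8,1,1.2,1.5,1.7):
    c,s=np.cos(th),np.sin(th); x=-.0535*c-.02*s; z=.108-.0535*s+.02*c
    P=np.r_[O+x*u,z]; print(th,proj(C,P).round(1))
E
```

```text
clock: 19.08
position: [0.5467, 0.0208, 0.0801]
tool_rot: [-3.142, -0.0, -3.082]
force: [-0.4, 0.0, 0.2]
grip_width: -0.0001
finger_force: 0.1
pin_grip 0.53 [293.6 243.4 318.2 269.4]
0 [[319.5 239.8]]
0.5 [[320.7 247.6]]
0.8 [[319.1 253.4]]
1 [[317.2 257.5]]
1.2 [[314.7 261.5]]
1.5 [[310.  267.2]]
1.7 [[306.4 270.5]]
```

```bash
python3 -m creep '[[0,0,-0.1,0,0.3],[0,0,-0.1,0,0.48],[0,0,-0.1,0,0.48],[0,0,-0.1,0,0.48]]'; python3 -m creep '[[-0.08,0,0,0,0.48],[-0.16,0,0,0,0.48],[-0.24,0,0,0,0.48],[-0.24,0,0,0,0.48]]';python3 -m creep '[[-0.08,0,0,0,0.48],[-0.16,0,0,0,0.48],[-0.2,0,0,0,0.48],[-0.2,0,0,0,0.48]]'
```

```text
clock: 19.77
position: [0.5469, 0.0208, 0.0863]
tool_rot: [-3.142, -0.0, -3.082]
force: [-0.5, -0.3, -0.2]
grip_width: 0.0408
finger_force: 0.0
clock: 20.27
position: [0.5616, 0.0217, 0.0863]
tool_rot: [-3.142, 0.0, -3.082]
force: [-0.1, 0.2, -0.7]
grip_width: 0.041
finger_force: 0.0
clock: 20.78
position: [0.5733, 0.0224, 0.0863]
tool_rot: [-3.142, -0.0, -3.082]
force: [-1.1, 0.1, -0.3]
grip_width: 0.041
finger_force: 0.2
```

```bash
python3 -m creep '[[-0.04,0,0,0,0.48],[-0.08,0,0,0,0.48],[-0.08,0,0,0,0.48]]'; python3 -m creep '[[-0.03,0,0,0,0.48],[-0.05,0,0,0,0.48],[-0.05,0,0,0,0.48]]';python3 -m creep '[[-0.03,0,0,0,0.48],[-0.03,0,0,0,0.48]]'
```

```text
clock: 21.15
position: [0.5782, 0.0227, 0.0864]
tool_rot: [-3.142, 0.0, -3.082]
force: [-0.1, -0.4, -0.4]
grip_width: 0.041
finger_force: 0.2
clock: 21.52
position: [0.5811, 0.0228, 0.0864]
tool_rot: [-3.142, 0.0, -3.082]
force: [-0.4, 0.0, -0.1]
grip_width: 0.0411
finger_force: 0.2
clock: 21.78
position: [0.583, 0.023, 0.0864]
tool_rot: [-3.142, 0.0, -3.082]
force: [-1.1, 0.6, 0.3]
grip_width: 0.0411
finger_force: 0.2
```

```bash
python3 -m creep '[[-0.02,0,0,0,0.48],[-0.03,0,0,0,0.48],[-0.03,0,0,0,0.48]]'; python3 -m creep '[[-0.015,0,0,0,0.48],[-0.015,0,0,0,0.48]]';python3 -m creep '[[-0.015,0,0,0,0.48],[-0.015,0,0,0,0.48]]'
```

```text
clock: 22.15
position: [0.5847, 0.0231, 0.0864]
tool_rot: [-3.142, 0.0, -3.082]
force: [-1.0, 1.1, -0.4]
grip_width: 0.0417
finger_force: 0.3
clock: 22.4
position: [0.5856, 0.0232, 0.0864]
tool_rot: [-3.142, 0.0, -3.082]
force: [-1.1, -0.1, -0.2]
grip_width: 0.0409
finger_force: 0.3
clock: 22.65
position: [0.5865, 0.0232, 0.0864]
tool_rot: [-3.142, 0.0, -3.082]
force: [-1.0, -0.7, -0.7]
grip_width: 0.0408
finger_force: 0.3
```

```bash
for i in 1; do python3 -m creep '[[-0.015,0,0,0,0.48],[-0.015,0,0,0,0.48]]'; done; python3 -m creep '[[-0.015,0,0,0,0.48],[-0.015,0,0,0,0.48]]';python3 -m creep '[[-0.015,0,0,0,0.48],[-0.015,0,0,0,0.48]]'; python3 -m creep '[[-0.015,0,0,0,0.48],[-0.015,0,0,0,0.48]]'
```

```text
clock: 22.9
position: [0.5874, 0.0233, 0.0864]
tool_rot: [-3.142, 0.0, -3.082]
force: [-1.0, 0.5, -0.4]
grip_width: 0.0406
finger_force: 0.3
clock: 23.15
position: [0.5882, 0.0233, 0.0863]
tool_rot: [-3.142, -0.0, -3.082]
force: [-1.1, 0.5, -0.8]
grip_width: 0.0413
finger_force: 0.7
clock: 23.4
position: [0.5885, 0.0233, 0.0861]
tool_rot: [-3.141, -0.001, -3.082]
force: [-4.1, -0.2, -0.3]
grip_width: 0.0407
finger_force: 2.5
clock: 23.65
position: [0.5888, 0.0233, 0.086]
tool_rot: [-3.142, -0.003, -3.082]
force: [-7.8, -0.8, 1.3]
grip_width: 0.0406
finger_force: 4.2
```

The ring's stretch resistance is starting. I continue in 1 mm steps and watch the force.

```bash
python3 -m creep '[[-0.015,0,0,0,0.48],[-0.015,0,0,0,0.48]]'; python3 -m creep '[[-0.015,0,0,0,0.48],[-0.015,0,0,0,0.48]]'
```

```text
clock: 23.9
position: [0.5892, 0.0233, 0.0857]
tool_rot: [-3.141, -0.004, -3.082]
force: [-10.2, -0.1, -0.7]
grip_width: 0.041
finger_force: 5.1
clock: 24.15
position: [0.5894, 0.0234, 0.0855]
tool_rot: [-3.141, -0.005, -3.082]
force: [-13.8, -1.0, -0.0]
grip_width: 0.0412
finger_force: 6.7
```

```bash
python3 -m creep '[[-0.012,0,0,0,0.48],[-0.012,0,0,0,0.48]]'; python3 -m creep '[[-0.012,0,0,0,0.48],[-0.012,0,0,0,0.48]]'
```

```text
clock: 24.4
position: [0.5898, 0.0233, 0.0853]
tool_rot: [-3.141, -0.006, -3.082]
force: [-14.0, -0.6, -2.4]
grip_width: 0.0411
finger_force: 7.0
clock: 24.65
position: [0.5901, 0.0234, 0.0851]
tool_rot: [-3.141, -0.007, -3.082]
force: [-16.4, -1.1, -2.7]
grip_width: 0.0407
finger_force: 7.9
```

```bash
python3 -m creep '[[-0.008,0,0,0,0.48],[-0.008,0,0,0,0.48]]'
python3 - <<'E'
from h import *
f=grab_frame("wrist"); cv2.imwrite("pics/w7.png",f); g=grab_frame("scene"); t=grab_frame("top")
x=cv2.resize(g[225:305,255:335],(400,400),interpolation=cv2.INTER_CUBIC)
y=cv2.resize(f,(400,300)); z=cv2.resize(t[180:225,290:350],(400,300),interpolation=cv2.INTER_CUBIC)
o=np.zeros((600,800,3),np.uint8); o[:300,:400]=y; o[300:,:400]=z; o[:400,400:]=x; cv2.imwrite("pics/m7.png",o)
E
```

```text
clock: 24.9
position: [0.5903, 0.0234, 0.085]
tool_rot: [-3.141, -0.007, -3.082]
force: [-16.8, -0.0, -3.6]
grip_width: 0.0409
finger_force: 8.3
```

View pics/m7.png

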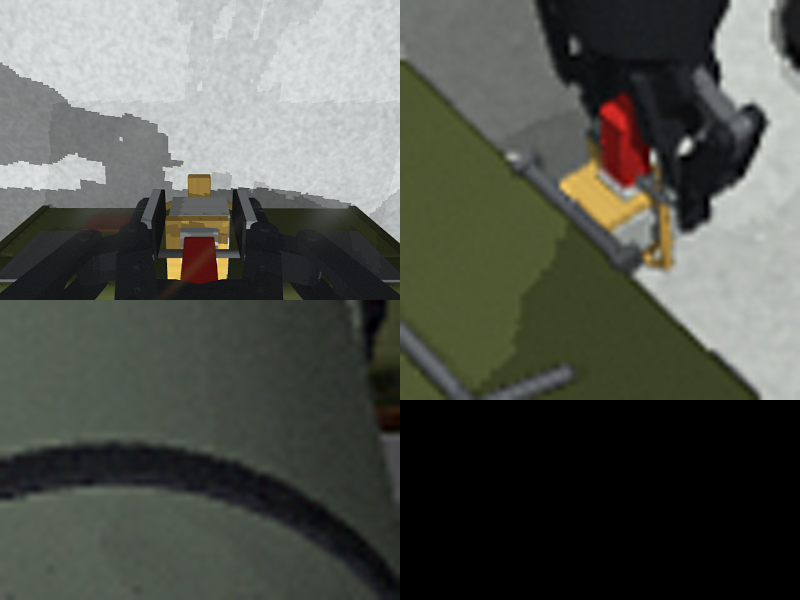

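The ring hangs against both finger fronts with its tab still out at px (320,294). A vertical finger face can't push the arms past the pivot line, so the last bit has to be done on the tab. Estimating the ring angle.

Run:
```python
from h import *
f=cv2.imread("pics/w7.png")
B,G,Rr=[f[...,k].astype(int) for k in range(3)]
m=((Rr>110)&(Rr>1.4*B))
sub=m[270:330,290:350]; ys,xs=np.nonzero(sub)
print("col320",[(270+i,f[270+i,320].tolist()) for i in range(0,60,2)])
C=cam("wrist"); u,v=np.array([.998,.058]),np.array([-.058,.998]);O=np.array([.6015,.0242])
print("head top edges x=-8,+8",proj(C,np.r_[O-.008*u,.146]).round(1),proj(C,np.r_[O+.008*u,.146]).round(1),"leaf front",proj(C,np.r_[O-.013*u,.1]).round(1))
red=(Rr>60)&(Rr>2.4*G); r=np.flatnonzero(red[:,318]); print("red rows",r.min(),r.max())
for th in(1.3,1.4,1.45,1.5,1.55,1.6,1.65):
    c,s=np.cos(th),np.sin(th); x=-.0535*c-.02*s; z=.108-.0535*s+.02*c
    # upper and lower edges of tab's outer end (thickness 8)
    e=.004*np.array([-c,-s]); a,b=np.array([x,z])-e,np.array([x,z])+e
    print(th,[proj(C,np.r_[O+q[0]*u,q[1]]).round(1).tolist() for q in(a,b)])
```

```text
col320 [(270, [203, 202, 197]), (272, [200, 201, 197]), (274, [203, 204, 198]), (276, [206, 207, 203]), (278, [209, 204, 199]), (280, [39, 83, 105]), (282, [42, 84, 103]), (284, [44, 92, 112]), (286, [61, 124, 151]), (288, [60, 121, 150]), (290, [59, 120, 150]), (292, [57, 119, 147]), (294, [58, 121, 149]), (296, [60, 122, 149]), (298, [59, 121, 149]), (300, [61, 123, 150]), (302, [60, 120, 149]), (304, [60, 122, 150]), (306, [60, 121, 150]), (308, [55, 118, 147]), (310, [59, 121, 149]), (312, [42, 87, 106]), (314, [54, 91, 110]), (316, [97, 96, 92]), (318, [99, 100, 99]), (320, [100, 100, 96]), (322, [98, 99, 97]), (324, [99, 100, 98]), (326, [100, 100, 97]), (328, [100, 97, 97])]
head top edges x=-8,+8 [[321.1 480. ]] [[320.9 532.6]] leaf front [[320.2 350.5]]
red rows 379 453
1.3 [[[320.0, 260.1]], [[319.9, 249.0]]]
1.4 [[[319.9, 267.8]], [[319.8, 258.2]]]
1.45 [[[319.9, 271.9]], [[319.8, 263.1]]]
1.5 [[[319.8, 276.1]], [[319.8, 268.1]]]
1.55 [[[319.8, 280.5]], [[319.7, 273.2]]]
1.6 [[[319.8, 285.0]], [[319.7, 278.5]]]
1.65 [[[319.8, 289.7]], [[319.7, 283.8]]]
```

Run:
```python
from h import *
f=cv2.imread("pics/w7.png")
for c in(280,300,320): print(c,[(i,f[i,c].tolist()) for i in range(312,366,2)])
print("tab edges",[(i,f[i,320,2]) for i in range(276,290)])
C=cam("wrist"); u=np.array([.998,.058]);O=np.array([.6015,.0242])
for n,p in(("lug front bottom",[-.013,.072]),("lug front top",[-.013,.0945]),("leaf bottom",[-.013,.095]),("leaf top",[-.013,.1])): print(n,proj(C,np.r_[O+p[0]*u,p[1]]).round(1))
```

```text
280 [(312, [123, 123, 123]), (314, [120, 119, 119]), (316, [81, 81, 79]), (318, [85, 86, 84]), (320, [84, 84, 82]), (322, [84, 85, 83]), (324, [85, 84, 82]), (326, [85, 85, 85]), (328, [84, 85, 83]), (330, [85, 84, 82]), (332, [83, 84, 81]), (334, [82, 83, 81]), (336, [84, 85, 84]), (338, [85, 86, 83]), (340, [82, 81, 80]), (342, [82, 83, 82]), (344, [86, 86, 82]), (346, [28, 70, 87]), (348, [34, 70, 88]), (350, [35, 73, 87]), (352, [37, 72, 87]), (354, [55, 111, 139]), (356, [56, 110, 134]), (358, [55, 109, 134]), (360, [45, 92, 111]), (362, [46, 90, 110]), (364, [45, 91, 110])]
300 [(312, [88, 100, 106]), (314, [88, 100, 105]), (316, [96, 96, 91]), (318, [97, 98, 95]), (320, [98, 98, 95]), (322, [98, 98, 97]), (324, [100, 102, 98]), (326, [98, 99, 97]), (328, [98, 97, 98]), (330, [98, 98, 97]), (332, [99, 100, 96]), (334, [98, 98, 97]), (336, [99, 101, 99]), (338, [101, 100, 98]), (340, [99, 98, 95]), (342, [81, 82, 81]), (344, [108, 107, 104]), (346, [29, 77, 99]), (348, [40, 83, 102]), (350, [39, 82, 101]), (352, [44, 85, 104]), (354, [70, 147, 180]), (356, [62, 124, 151]), (358,
[... 412 characters left out ...]
), (342, [97, 97, 94]), (344, [104, 105, 101]), (346, [27, 76, 99]), (348, [36, 77, 95]), (350, [36, 71, 87]), (352, [42, 85, 103]), (354, [62, 127, 157]), (356, [59, 123, 150]), (358, [44, 91, 113]), (360, [47, 93, 116]), (362, [44, 88, 111]), (364, [50, 90, 108])]
tab edges [(276, np.uint8(203)), (277, np.uint8(206)), (278, np.uint8(199)), (279, np.uint8(89)), (280, np.uint8(105)), (281, np.uint8(105)), (282, np.uint8(103)), (283, np.uint8(103)), (284, np.uint8(112)), (285, np.uint8(147)), (286, np.uint8(151)), (287, np.uint8(150)), (288, np.uint8(150)), (289, np.uint8(151))]
lug front bottom [[319.9 311.9]]
lug front top [[320.1 341.8]]
leaf bottom [[320.2 342.5]]
leaf top [[320.2 350.5]]
```

Corrected for the +3 px offset seen on the lug edges, the ring is at about 1.56, right at the snap point. I'll back off and finish it on the tab with one finger of the opened hand. Turned 16° and with the body shifted to +y, it clears the head.

```bash
python3 -m creep '[[0.3,0,0,0,0.48],[0.7,0,0,0,0.48],[1.2,0,-0.2,0,0.48],[1.4,0,-0.6,-1,0.8],[1.4,0,-0.6,-2,1]]'; python3 -m creep '[[0,0,0,0,1],[0,0,0,0,1]]'
python3 - <<'E'
from h import *
s=status.observe();u,v=np.array([.998,.058]),np.array([-.058,.998]);O=np.array([.6015,.0242])
M=R.from_euler("xyz",s["tool_rot"]).as_matrix(); p=np.array(s["position"]); print(p,s["tool_rot"],s["grip_width"],s["force"])
for th in (1.45,1.5,1.57):
  t=np.array([-53.5*np.cos(th)-20*np.sin(th),108-53.5*np.sin(th)+20*np.cos(th)])/1000
  # finger corner tool(-11,-57) to be 12 mm clear of tab end, y=+3
  tgt=np.r_[O+(t[0]-.012)*u+.003*v,0]
  d=M.T@(tgt-(p+M@np.array([-.011,-.057,0])))/.06; print(th,t,d[:2].round(3))
# clearances in box frame with corner at tab end x=-20
for n,q in(("knuckle",(-13.5,-74)),("body",(-38,-42.5)),("body85",(-42.5,-38))):
  w=M@np.array([q[0]+11,q[1]+57,0])/1; print(n,w[:2]@u,w[:2]@v)
E
```

```text
clock: 25.68
position: [0.5104, 0.0187, 0.1241]
tool_rot: [-3.141, 0.003, -2.798]
force: [-0.1, 0.1, -0.5]
grip_width: 0.0755
finger_force: 0.0
clock: 25.92
position: [0.5101, 0.0186, 0.1222]
tool_rot: [3.142, 0.0, -2.806]
force: [-0.5, -0.3, 0.7]
grip_width: 0.0854
finger_force: 0.0
[0.51005965 0.01857126 0.12219634] [ 3.14158068e+00  4.50960653e-05 -2.80595886e+00] 0.08537119839963894 [-0.54529464 -0.27744762  0.70141265]
1.45 [-0.02630116  0.05729991] [-0.686  0.76 ]
1.5 [-0.02373434  0.05604876] [-0.728  0.748]
1.57 [-0.0200426   0.05451594] [-0.787  0.731]
knuckle 7.0606105605428695 -15.659220303198815
body 21.986044225075265 21.33706285782685
body85 25.07966570255092 26.896191394584527
```

```bash
python3 -m creep '[[-0.3,0.4,0,0,1],[-0.7,0.81,0.2,0,1],[-0.7,0.81,0.7,0,1],[-0.7,0.81,1.1,0,1],[-0.7,0.81,1.25,0,1]]'; python3 -m creep '[[0,0,0,0,1],[0,0,0,0,1]]'
python3 - <<'E'
from h import *
s=status.observe();u,v=np.array([.998,.058]),np.array([-.058,.998]);O=np.array([.6015,.0242])
M=R.from_euler("xyz",s["tool_rot"]).as_matrix(); p=np.array(s["position"])
c=(p+M@np.array([-.011,-.057,0]))[:2]-O; print("corner",c@u,c@v, "box x in tool",M.T@np.r_[u,0],p,s["force"])
E
```

```text
clock: 26.55
position: [0.5327, 0.0784, 0.0459]
tool_rot: [-3.142, -0.002, -2.804]
force: [-1.3, -0.3, 0.8]
grip_width: 0.0853
finger_force: 0.0
clock: 26.8
position: [0.5338, 0.0784, 0.0481]
tool_rot: [-3.141, 0.001, -2.803]
force: [-0.6, 0.4, 0.1]
grip_width: 0.0854
finger_force: 0.0
corner -0.03808921096904044 0.006345715924055557 box x in tool [-0.96064805 -0.27662646  0.00106312] [0.53379454 0.07844136 0.04814647] [-0.55358436  0.40499993  0.14275155]
```

```bash
python3 -m creep '[[-0.08,-0.023,0.015,0,1],[-0.144,-0.042,0.015,0,1],[-0.144,-0.042,0.015,0,1]]'; python3 -m creep '[[-0.032,-0.009,0,0,1],[-0.032,-0.009,0,0,1]]';python3 -m creep '[[-0.032,-0.009,0,0,1],[-0.032,-0.009,0,0,1]]'
```

```text
clock: 27.18
position: [0.5428, 0.0789, 0.0466]
tool_rot: [-3.142, 0.001, -2.803]
force: [0.1, -1.1, -0.3]
grip_width: 0.0853
finger_force: 0.0
clock: 27.42
position: [0.5444, 0.079, 0.0465]
tool_rot: [-3.142, 0.0, -2.803]
force: [-0.7, -0.3, 0.8]
grip_width: 0.0854
finger_force: 0.0
clock: 27.68
position: [0.5464, 0.0792, 0.0465]
tool_rot: [-3.142, 0.0, -2.803]
force: [-0.3, -0.3, 0.3]
grip_width: 0.0855
finger_force: 0.0
```

```bash
python3 -m creep '[[-0.024,-0.007,0,0,1],[-0.024,-0.007,0,0,1]]'; python3 -m creep '[[-0.024,-0.007,0,0,1],[-0.024,-0.007,0,0,1]]';python3 -m creep '[[-0.016,-0.005,0,0,1],[-0.016,-0.005,0,0,1]]'
```

```text
clock: 27.92
position: [0.5479, 0.0793, 0.0464]
tool_rot: [-3.142, 0.0, -2.803]
force: [-0.5, 0.3, 0.2]
grip_width: 0.0853
finger_force: 0.0
clock: 28.18
position: [0.5494, 0.0794, 0.0465]
tool_rot: [-3.142, 0.0, -2.803]
force: [-0.4, -0.2, -0.2]
grip_width: 0.0852
finger_force: 0.0
clock: 28.42
position: [0.5504, 0.0794, 0.0465]
tool_rot: [-3.142, 0.0, -2.803]
force: [0.1, 0.3, -0.7]
grip_width: 0.0851
finger_force: 0.0
```

```bash
cat > th.py <<'E'
from h import *
def theta(save):
    s=status.observe(); C=cam("wrist"); f=grab_frame("wrist"); cv2.imwrite(save,f)
    u,v=np.array([.998,.058]),np.array([-.058,.998]);O=np.array([.6015,.0242])
    P=lambda x,y,z: proj(C,np.r_[O+x*u+y*v,z])[0].round(1)
    for n,p in(("lug front bottom",(-.013,0,.072)),("leaf top",(-.013,0,.1)),("headL",(-.008,.008,.146))): print(n,P(*p))
    for th in(1.4,1.5,1.6,1.7):
        c,sn=np.cos(th),np.sin(th); x=-.0535*c-.02*sn; z=.108-.0535*sn+.02*c; e=.004*np.array([-c,-sn])
        print(th,[P(x+k*e[0],y,z+k*e[1]).tolist() for k in(-1,1) for y in(-.008,.008)])
    for r in silhouettes("wrist","ring_tab")[:2]+search_frame("wrist","pin_grip")[:1]: print(r["p"],(np.array(r["extent"])*[640,480,640,480]).round(1))
    return f
E
python3 - <<'E'
from th import *
f=theta("pics/w8.png")
B,G,Rr=[f[...,k].astype(int) for k in range(3)]
m=((Rr>80)&(Rr>1.5*B)&(G>1.2*B)&(G<1.0*Rr)).astype(np.uint8)
n,l,st,ce=cv2.connectedComponentsWithStats(m)
for i in range(1,n):
    if st[i,4]>40: print("brass comp",st[i].tolist(),ce[i].round(1))
black=(f.max(2)<45)
for r in range(240,480,20): print(r,"".join("#" if black[r,c] else ("y" if m[r,c] else ("r" if Rr[r,c]>60 and Rr[r,c]>2.4*G[r,c] else ".")) for c in range(0,640,8)))
E
```

```text
lug front bottom [116.3 421.8]
leaf top [ 65.1 500.2]
headL [-60.8 802.9]
1.4 [[111.5, 359.8], [159.6, 371.3], [122.9, 343.5], [168.5, 354.6]]
1.5 [[113.3, 366.9], [160.1, 378.0], [124.1, 352.4], [168.5, 363.1]]
1.6 [[114.4, 375.0], [160.0, 385.8], [124.6, 362.3], [167.8, 372.6]]
1.7 [[114.6, 384.0], [159.3, 394.5], [124.2, 372.9], [166.6, 383.0]]
0.59 [114.5 362.9 203.4 452.8]
0.81 [117.9 365.  200.3 452.4]
brass comp [115, 362, 12, 17, 48] [119.6 370.5]
240 ................................................................................
260 ................................................................................
280 ................................................................................
300 ................................................................................
320 ........................................................#.......................
340 .......................................................###..##..................
360 #......................................................#####....................
380 ###########.....#..###..................................####....................
400 #.######################.................................###....#####.....####..
420 #################################............................###################
440 ########################.############..####..............#######################
460 #########################################################################...####
```

The tab's visible edge (px (115–127, 362–379)) puts the ring at about 1.55, with the finger just about to touch. Keep pressing.

```bash
python3 -m creep '[[-0.016,-0.005,0,0,1],[-0.016,-0.005,0,0,1]]'; python3 -m creep '[[-0.016,-0.005,0,0,1],[-0.016,-0.005,0,0,1]]';python3 -m creep '[[-0.016,-0.005,0,0,1],[-0.016,-0.005,0,0,1]]'
```

```text
clock: 28.82
position: [0.5514, 0.0794, 0.0465]
tool_rot: [-3.142, 0.0, -2.802]
force: [0.5, 0.4, -0.3]
grip_width: 0.0853
finger_force: 0.0
clock: 29.08
position: [0.5524, 0.0795, 0.0465]
tool_rot: [3.142, 0.0, -2.803]
force: [-0.5, 0.1, -0.1]
grip_width: 0.0854
finger_force: 0.0
clock: 29.32
position: [0.5534, 0.0795, 0.0465]
tool_rot: [-3.142, 0.0, -2.803]
force: [0.6, -0.2, 1.5]
grip_width: 0.0858
finger_force: 0.0
```

```bash
python3 -m creep '[[-0.016,-0.005,0,0,1],[-0.016,-0.005,0,0,1]]'; python3 -m creep '[[-0.016,-0.005,0,0,1],[-0.016,-0.005,0,0,1]]'
python3 - <<'E'
from th import *
f=theta("pics/w9.png")
B,G,Rr=[f[...,k].astype(int) for k in range(3)]
m=((Rr>80)&(Rr>1.5*B)&(G>1.2*B)&(G<1.0*Rr))
for r in range(350,410,2): print(r,"".join("#" if f[r,c].max()<45 else "y" if m[r,c] else "s" if abs(Rr[r,c]-B[r,c])<12 and Rr[r,c]<150 else "." for c in range(90,230,2)))
E
```

```text
clock: 29.58
position: [0.5544, 0.0795, 0.0465]
tool_rot: [-3.142, 0.0, -2.803]
force: [-0.3, 0.2, 0.4]
grip_width: 0.0855
finger_force: 0.0
clock: 29.82
position: [0.555, 0.0795, 0.0463]
tool_rot: [3.141, -0.001, -2.803]
force: [-3.0, 0.3, -0.1]
grip_width: 0.0853
finger_force: 0.0
lug front bottom [118.4 410.6]
leaf top [ 67.  487.2]
headL [-60.6 788.3]
1.4 [[113.5, 348.2], [162.1, 360.0], [124.9, 332.4], [170.9, 343.7]]
1.5 [[115.3, 355.7], [162.5, 367.1], [126.1, 341.7], [170.9, 352.7]]
1.6 [[116.3, 364.2], [162.4, 375.2], [126.5, 351.9], [170.1, 362.5]]
1.7 [[116.5, 373.6], [161.6, 384.3], [126.1, 363.0], [168.8, 373.2]]
0.73 [ 46.8 352.7 206.1 451.3]
0.77 [ 53.5 354.9 200.1 449.9]
350 ssssssssssssssssssssss..ssssssssssssssssssssssssssssssssssssssssssssss
352 ssssssssssssssssss.y.sssssssssssssssssssssssssssssssssssssssssssssssss
354 sssssssssssssssss.yyyy.sssssssssssssssssssssssssssssssssssssssssssssss
356 sssssssssssssssssyyyy.ssssssssssssssssssssssssssssssssssssssssssssssss
358 ssssssssssssssssyyyyysssssssssssssssssssssssssssssssssssssssssssssssss
360 sssssssssssssssyyyyysssss
[... 1145 characters left out ...]
#####ssssssssssssssssssss
392 ##################################################ssssssssssssssssssss
394 ##################################################ssssssssssssssssssss
396 #################################################sssssssssssssssssssss
398 #####################################################sssssssssssssssss
400 #########################################################sssssssssssss
402 #############################################################sssssssss
404 ##################################################################ssss
406 ######################################################################
408 ######################################################################
```

Contact at 3 N; keep pressing.

```bash
python3 -m creep '[[-0.016,-0.005,0,0,1],[-0.016,-0.005,0,0,1]]'; python3 -m creep '[[-0.016,-0.005,0,0,1],[-0.016,-0.005,0,0,1]]'; python3 -m creep '[[-0.016,-0.005,0,0,1],[-0.016,-0.005,0,0,1]]'
```

```text
clock: 30.22
position: [0.5553, 0.0795, 0.0462]
tool_rot: [3.141, -0.002, -2.803]
force: [-8.9, 0.3, 2.6]
grip_width: 0.0853
finger_force: 0.0
clock: 30.48
position: [0.5555, 0.0795, 0.0461]
tool_rot: [3.141, -0.004, -2.803]
force: [-14.6, 1.3, 6.4]
grip_width: 0.0852
finger_force: 0.0
clock: 30.72
position: [0.5556, 0.0795, 0.046]
tool_rot: [3.14, -0.005, -2.804]
force: [-21.0, 1.2, 10.2]
grip_width: 0.0855
finger_force: 0.0
```

Too stiff: something else is touching. Read the moment to find out what.

```bash
python3 - <<'E'
from h import *
s=status.observe(); print(s["force"],s["moment"])
F,Mo=np.array(s["force"]),np.array(s["moment"])
r=np.cross(F,Mo)/(F@F); d=F/np.linalg.norm(F)
u,v=np.array([.998,.058]),np.array([-.058,.998]);O=np.array([.6015,.0242])
for base,n in((np.array(s["position"]),"tcp"),(np.zeros(3),"world")):
  for k in(-.06,-.03,0,.03,.06):
    q=base+r+d*k; print(n,((q[:2]-O)@u).round(4),((q[:2]-O)@v).round(4),q[2].round(4))
E
python3 -m creep '[[0.03,0.009,0,0,1],[0.06,0.018,0,0,1],[0.06,0.018,0,0,1]]'
```

```text
[-20.95923844   1.18982032  10.18560751] [-0.36201485  3.03439347 -1.2537997 ]
tcp -0.0516 0.0002 -0.0962
tcp -0.0784 0.0033 -0.0831
tcp -0.1052 0.0064 -0.07
tcp -0.132 0.0095 -0.0569
tcp -0.1588 0.0125 -0.0438
world -0.6107 -0.0469 -0.1422
world -0.6375 -0.0438 -0.1291
world -0.6643 -0.0407 -0.116
world -0.6911 -0.0377 -0.1029
world -0.7179 -0.0346 -0.0898
clock: 31.1
position: [0.5548, 0.0795, 0.0466]
tool_rot: [-3.141, 0.001, -2.802]
force: [-0.4, -0.2, -0.3]
grip_width: 0.0855
finger_force: 0.0
```

The contact was the outer knuckle on the leaf/lug front edge (box y ≈ −5 mm). I'll back off and turn square (α=0), so the knuckle protrudes no farther than the finger.

```bash
python3 -m creep '[[0.3,0.09,0,0,1],[0.3,0.09,0,1,1],[0.3,0.09,-0.04,2,1],[0.3,0.09,-0.04,2,1]]'
python3 - <<'E'
from h import *
s=status.observe();u,v=np.array([.998,.058]),np.array([-.058,.998]);O=np.array([.6015,.0242])
M=R.from_euler("xyz",s["tool_rot"]).as_matrix(); p=np.array(s["position"])
c=(p[:2]-O); print("tcp box",c@u,c@v,p[2],s["tool_rot"],s["force"],"yaw err",np.arctan2(*(M[:2,0]@np.c_[v,u])))
tgt=np.r_[O-.038*u+.057*v,p[2]]; print("to front x=-27:",(M.T@(tgt-p)/.06).round(3))
E
```

```text
clock: 31.6
position: [0.5362, 0.0788, 0.0491]
tool_rot: [-3.141, 0.001, -3.081]
force: [0.1, -0.7, -0.4]
grip_width: 0.0852
finger_force: 0.0
tcp box -0.06195842286487256 0.05827484387178462 0.049057955247510526 [-3.14138848e+00  8.82749888e-04 -3.08074035e+00] [ 0.0827236  -0.66789543 -0.41373584] yaw err -3.138791285323727
to front x=-27: [-0.4   -0.023  0.   ]
```

```bash
python3 -m creep '[[-0.15,-0.02,0.01,0,1],[-0.3,-0.02,0.01,0,1],[-0.38,-0.02,0.01,0,1],[-0.38,-0.02,0.01,0,1]]'; python3 -m creep '[[-0.03,0,0,0,1],[-0.05,0,0,0,1],[-0.05,0,0,0,1]]'; python3 -m creep '[[-0.02,0,0,0,1],[-0.02,0,0,0,1]]'; python3 -m creep '[[-0.017,0,0,0,1],[-0.017,0,0,0,1]]'
```

```text
clock: 32.1
position: [0.5589, 0.0787, 0.0481]
tool_rot: [-3.142, -0.0, -3.082]
force: [-0.4, -0.5, -0.3]
grip_width: 0.0856
finger_force: 0.0
clock: 32.48
position: [0.5616, 0.079, 0.0483]
tool_rot: [-3.142, -0.0, -3.082]
force: [0.1, 0.3, 0.1]
grip_width: 0.0852
finger_force: 0.0
clock: 32.72
position: [0.5629, 0.0791, 0.0483]
tool_rot: [3.142, 0.0, -3.082]
force: [0.2, 0.0, 0.7]
grip_width: 0.0856
finger_force: 0.0
clock: 32.98
position: [0.5639, 0.0791, 0.0483]
tool_rot: [-3.142, 0.0, -3.082]
force: [0.7, 0.1, 1.4]
grip_width: 0.0855
finger_force: 0.0
```

```bash
python3 -m creep '[[-0.017,0,0,0,1],[-0.017,0,0,0,1]]'; python3 -m creep '[[-0.017,0,0,0,1],[-0.017,0,0,0,1]]'; python3 -m creep '[[-0.017,0,0,0,1],[-0.017,0,0,0,1]]'
```

```text
clock: 33.22
position: [0.5649, 0.0791, 0.0482]
tool_rot: [-3.142, 0.0, -3.082]
force: [0.2, -0.2, -0.3]
grip_width: 0.0853
finger_force: 0.0
clock: 33.48
position: [0.5659, 0.0792, 0.0483]
tool_rot: [-3.142, 0.0, -3.082]
force: [-1.1, 0.5, -0.9]
grip_width: 0.0855
finger_force: 0.0
clock: 33.72
position: [0.5669, 0.0793, 0.0482]
tool_rot: [-3.142, -0.0, -3.082]
force: [0.0, 0.0, -0.6]
grip_width: 0.0854
finger_force: 0.0
```

```bash
python3 -m creep '[[-0.017,0,0,0,1],[-0.017,0,0,0,1]]'; python3 -m creep '[[-0.017,0,0,0,1],[-0.017,0,0,0,1]]'
python3 - <<'E'
from th import *
f=theta("pics/w10.png")
print("force",status.observe()["force"])
B,G,Rr=[f[...,k].astype(int) for k in range(3)]
m=((Rr>80)&(Rr>1.5*B)&(G>1.2*B)&(G<1.0*Rr))
for r in range(300,420,4): print(r,"".join("#" if f[r,c].max()<45 else "y" if m[r,c] else "s" if abs(Rr[r,c]-B[r,c])<12 and Rr[r,c]<150 else "." for c in range(40,240,2)))
E
```

```text
clock: 33.98
position: [0.568, 0.0793, 0.0483]
tool_rot: [-3.142, 0.0, -3.082]
force: [-0.4, 0.4, -0.4]
grip_width: 0.085
finger_force: 0.0
clock: 34.22
position: [0.569, 0.0794, 0.0483]
tool_rot: [3.142, 0.0, -3.082]
force: [0.8, 0.8, -0.4]
grip_width: 0.0856
finger_force: 0.1
lug front bottom [143.8 414.2]
leaf top [100.1 489.7]
headL [  7.2 772.6]
1.4 [[125.5, 357.2], [173.3, 357.2], [135.0, 341.1], [180.4, 341.2]]
1.5 [[130.8, 364.7], [177.2, 364.8], [140.1, 350.5], [184.3, 350.5]]
1.6 [[135.2, 373.2], [180.6, 373.3], [144.5, 360.8], [187.5, 360.8]]
1.7 [[139.0, 382.7], [183.4, 382.7], [148.1, 371.9], [190.2, 371.9]]
0.71 [179.6 398.4 238.8 470.7]
0.84 [179.1 396.4 239.  470.7]
force [0.4246652  0.14046093 1.57452571]
300 ssssssssssssssssssssssssssssssssssssssssssssssssssss................................................
304 sssssssssssssssssssssssssssssssssssssssssssssssssssssss.............................................
308 ssssssssssssssssssssssssssssssssssssssssssssssssssssssss............................................
312 sssssssssssssssssssssssssssssssssssssssssssssssss
[... 2081 characters left out ...]
#############################################sssssssssssssssssssssssss
396 ##ssssssssssssssssssssss##################################################.sssssssssssssssssssssssss
400 #####################s###################################################...########################
404 ########################################################################.............###############
408 #######################################################################.y.yyyyyyyyy.....############
412 ######################################################################.yyyyyyyyyyyyyyy.....#########
416 ######################################################################yyyyyyyyyyyyyyyyyyy.....######
```

The tab isn't where an unsnapped ring would show it, so it may have snapped earlier. Back off and measure with a clear view.

```bash
python3 -m creep '[[0.3,0,0,0,1],[0.8,0,-0.2,0,1],[1.0,-0.3,-0.8,0,1],[1.0,-0.8,-1.4,0,1],[1.0,-0.9,-1.6,0,1]]'; python3 -m creep '[[0,0,0,0,1],[0,0,0,0,1]]'
python3 - <<'E'
from th import *
f=theta("pics/w11.png")
B,G,Rr=[f[...,k].astype(int) for k in range(3)]
m=((Rr>80)&(Rr>1.5*B)&(G>1.2*B)&(G<1.0*Rr)).astype(np.uint8)
n,l,st,ce=cv2.connectedComponentsWithStats(m)
for i in range(1,n):
    if st[i,4]>60: print("brass",st[i].tolist())
u,v=np.array([.998,.058]),np.array([-.058,.998]);O=np.array([.6015,.0242]);C=cam("wrist")
print("base of tab/bar",[proj(C,np.r_[O-.0535*np.cos(t)*u,.108-.0535*np.sin(t)]).round(1) for t in(1.5,1.7)])
c=int(proj(C,np.r_[O-.02*u,.054])[0,0]); r0=int(proj(C,np.r_[O-.02*u,.054])[0,1])
print("col",c,[(r,f[r,c].tolist()) for r in range(r0-24,r0+46,2)])
E
```

```text
clock: 35.0
position: [0.513, 0.0201, 0.1463]
tool_rot: [-3.141, 0.003, -3.084]
force: [-0.7, -0.5, -1.3]
grip_width: 0.0855
finger_force: 0.0
clock: 35.25
position: [0.5118, 0.0227, 0.1433]
tool_rot: [3.141, -0.001, -3.081]
force: [-0.3, 0.2, -1.0]
grip_width: 0.0855
finger_force: 0.0
lug front bottom [312.3 386.5]
leaf top [311.6 420.4]
headL [329.  508.1]
1.4 [[299.1, 355.1], [325.8, 355.2], [299.7, 346.0], [325.6, 346.1]]
1.5 [[299.4, 359.4], [325.7, 359.5], [299.9, 351.4], [325.5, 351.4]]
1.6 [[299.6, 364.4], [325.5, 364.4], [300.2, 357.4], [325.3, 357.4]]
1.7 [[299.8, 369.9], [325.4, 370.0], [300.4, 364.0], [325.2, 364.0]]
0.76 [262.  357.5 366.3 446.7]
0.62 [257.9 358.9 363.2 452.2]
brass [427, 0, 96, 44, 3133]
brass [625, 44, 15, 83, 1039]
brass [0, 59, 8, 14, 89]
brass [259, 360, 103, 87, 1514]
brass [276, 416, 65, 35, 1259]
base of tab/bar [array([[313.2, 381.5]]), array([[313.2, 395.9]])]
col 313 [(334, [173, 172, 168]), (336, [175, 173, 173]), (338, [170, 172, 166]), (340, [171, 172, 166]), (342, [171, 172, 169]), (344, [170, 172, 164]), (346, [172, 173, 168]), (348, [177, 175, 171]), (350, [169, 168, 166]), (352, [164, 166, 162]), (354, [172, 171, 167]), (356, [171, 170, 166]), (358, [14, 50, 66]), (360, [28, 59, 74]), (362, [29, 57, 72]), (364, [61, 129, 159]), (366, [75, 156, 194]), (368, [33, 66, 79]), (370, [38, 77, 93]), (372, [39, 81, 99]), (374, [51, 105, 129]), (376, [48, 102, 126]), (378, [48, 101, 124]), (380, [48, 102, 128]), (382, [36, 73, 89]), (384, [37, 76, 96]), (386, [66, 69, 68]), (388, [75, 77, 74]), (390, [82, 82, 79]), (392, [82, 81, 79]), (394, [80, 80, 80]), (396, [82, 82, 83]), (398, [82, 83, 81]), (400, [82, 82, 81]), (402, [81, 82, 80])]
```

The tab edges (rows 357.5/363.3 against the lug edge at 385.5) give θ ≈ 1.61±0.03. It's past the sticking point but too near 1.62 to be sure, so I'll press the tab a few mm more with the square finger.

```bash
python3 -m creep '[[0,0.5,0.3,0,1],[0,0.9,0.9,0,1],[-0.2,0.9,1.4,0,1],[-0.6,0.9,1.61,0,1],[-0.9,0.9,1.61,0,1]]';  python3 -m creep '[[-0.05,0,0,0,1],[-0.1,0,0,0,1],[-0.1,0,0,0,1]]'; python3 -m creep '[[-0.017,0,0,0,1],[-0.017,0,0,0,1]]'; python3 -m creep '[[-0.017,0,0,0,1],[-0.017,0,0,0,1]]'
```

```text
clock: 36.02
position: [0.5627, 0.0794, 0.0458]
tool_rot: [-3.141, -0.003, -3.081]
force: [0.0, 0.3, -0.4]
grip_width: 0.0855
finger_force: 0.0
clock: 36.4
position: [0.5686, 0.0795, 0.0477]
tool_rot: [3.142, -0.0, -3.082]
force: [0.4, 0.1, -0.9]
grip_width: 0.0851
finger_force: 0.1
clock: 36.65
position: [0.5699, 0.0795, 0.0478]
tool_rot: [3.142, 0.0, -3.082]
force: [-0.2, 0.3, -0.4]
grip_width: 0.0856
finger_force: 0.1
clock: 36.9
position: [0.571, 0.0795, 0.0477]
tool_rot: [-3.142, 0.0, -3.082]
force: [-0.3, -0.2, 0.2]
grip_width: 0.0855
finger_force: 0.1
```

```bash
python3 -m creep '[[-0.017,0,0,0,1],[-0.017,0,0,0,1]]'; python3 -m creep '[[-0.017,0,0,0,1],[-0.017,0,0,0,1]]'; python3 -m creep '[[-0.017,0,0,0,1],[-0.017,0,0,0,1]]'
```

```text
clock: 37.15
position: [0.5721, 0.0796, 0.0477]
tool_rot: [-3.142, 0.0, -3.082]
force: [-0.5, 0.2, -0.5]
grip_width: 0.0856
finger_force: 0.1
clock: 37.4
position: [0.5727, 0.0796, 0.0475]
tool_rot: [-3.142, -0.001, -3.082]
force: [-2.9, 0.8, -0.4]
grip_width: 0.0854
finger_force: 0.1
clock: 37.65
position: [0.5727, 0.0795, 0.0473]
tool_rot: [-3.141, -0.003, -3.082]
force: [-9.3, -0.3, 2.6]
grip_width: 0.0856
finger_force: 0.2
```

```bash
python3 -m creep '[[0.3,0,0,0,1],[0.8,0,-0.2,0,1],[1.05,-0.3,-0.8,0,1],[1.07,-0.8,-1.4,0,1],[1.07,-0.95,-1.6,0,1]]'; python3 -m creep '[[0,0,0,0,1],[0,0,0,0,1],[0,0,0,0,1]]'
python3 - <<'E'
from th import *
f=theta("pics/w12.png")
u,v=np.array([.998,.058]),np.array([-.058,.998]);O=np.array([.6015,.0242]);C=cam("wrist")
c,r0=map(int,proj(C,np.r_[O-.02*u,.054])[0])
for cc in(c,c+6):print("col",cc,[(r,int(f[r,cc,2]),int(f[r,cc,0])) for r in range(r0-12,r0+44)])
E
```

```text
clock: 38.28
position: [0.5143, 0.0172, 0.1457]
tool_rot: [-3.141, 0.003, -3.084]
force: [0.8, -0.1, -0.4]
grip_width: 0.0853
finger_force: 0.0
clock: 38.65
position: [0.5129, 0.0197, 0.1427]
tool_rot: [3.142, -0.002, -3.081]
force: [0.3, -1.3, 0.1]
grip_width: 0.085
finger_force: 0.0
lug front bottom [317.5 385.9]
leaf top [317.5 419.8]
headL [336.4 507.8]
1.4 [[304.2, 354.4], [331.0, 354.5], [304.6, 345.3], [330.6, 345.4]]
1.5 [[304.4, 358.7], [330.8, 358.8], [304.8, 350.7], [330.4, 350.8]]
1.6 [[304.6, 363.7], [330.6, 363.8], [305.0, 356.7], [330.2, 356.8]]
1.7 [[304.7, 369.3], [330.4, 369.4], [305.1, 363.3], [330.0, 363.4]]
0.74 [266.9 355.5 372.3 445.1]
0.71 [265.9 358.9 368.6 454.7]
col 318 [(345, 172, 175), (346, 170, 173), (347, 173, 177), (348, 173, 177), (349, 172, 176), (350, 165, 169), (351, 163, 164), (352, 162, 166), (353, 166, 170), (354, 171, 176), (355, 165, 172), (356, 130, 127), (357, 62, 9), (358, 73, 31), (359, 73, 27), (360, 74, 31), (361, 69, 27), (362, 83, 33), (363, 142, 56), (364, 182, 69), (365, 198, 77), (366, 187, 72), (367, 79, 31), (368, 93, 36), (369, 
[... 654 characters left out ...]
, (355, 170, 174), (356, 133, 129), (357, 62, 10), (358, 74, 28), (359, 74, 28), (360, 72, 27), (361, 70, 28), (362, 84, 33), (363, 148, 58), (364, 181, 71), (365, 190, 73), (366, 194, 77), (367, 183, 71), (368, 70, 28), (369, 83, 34), (370, 89, 37), (371, 94, 36), (372, 89, 33), (373, 93, 37), (374, 92, 36), (375, 91, 34), (376, 89, 30), (377, 96, 40), (378, 92, 34), (379, 94, 40), (380, 91, 35), (381, 91, 33), (382, 93, 37), (383, 95, 39), (384, 91, 36), (385, 95, 37), (386, 94, 33), (387, 91, 40), (388, 66, 74), (389, 67, 70), (390, 68, 69), (391, 70, 71), (392, 70, 72), (393, 69, 70), (394, 70, 70), (395, 67, 67), (396, 71, 70), (397, 71, 72), (398, 80, 81), (399, 79, 79), (400, 81, 83)]
```

Run:
```python
from h import *
f=cv2.imread("pics/w12.png"); C=cam("wrist"); u,v=np.array([.998,.058]),np.array([-.058,.998]);O=np.array([.6015,.0242])
P=lambda x,y,z: proj(C,np.r_[O+x*u+y*v,z])[0].round(1).tolist()
print("tip front low",P(-.0052,0,.055),"shank front",P(-.0055,0,.067),"lug corners",P(-.013,-.017,.072),P(-.013,.017,.072),P(-.013,-.017,.0945),P(-.013,.017,.0945),"leaf",P(-.013,-.017,.1))
for t in(1.5,1.6,1.7): print(t,"bar low/high front",P(-.0535*np.cos(t)-.0025,0,.108-.0535*np.sin(t)))
B,G,Rr=[f[...,k].astype(int) for k in range(3)]
for r in range(350,426,1): print(r,"".join("#" if f[r,c].max()<40 else ("Y" if Rr[r,c]>120 else "y") if Rr[r,c]>1.6*B[r,c] else str(min(9,f[r,c].max()//20)) for c in range(262,376)))
```

```text
tip front low [318.2, 378.6] shank front [318.2, 390.3] lug corners [289.4, 385.0] [347.2, 385.1] [286.5, 411.5] [350.0, 411.6] leaf [285.8, 418.8]
1.5 bar low/high front [318.2, 376.7]
1.6 bar low/high front [318.2, 383.8]
1.7 bar low/high front [318.2, 391.3]
350 555544445554478888899988888888888888888888888888888888888888888888888766677777777777777777777777777777777777777777
351 555554444554444444478888888888888888888888888888888888888888888898888777777777777777777777777777777777777777777777
352 555554555454444444444447888888888888888888888888888888888888888889888777777777777777777777777777777777777777777778
353 555555554444444444544448888888888988888888888888888888888888888889988777777777777777777777777777777777777777777778
354 554555554444444444444448988888888998888899988888888888888888888899998777777777777777777777777777777777777778988888
355 455555545444444545555548988888888988888999999988889999888888888888999777777777777777777777777777777777777778888888
356 455555554444454544555458998888888888888899999888889988766666666666899877777777777777777767777777777777777778888888
357 5
[... 7505 characters left out ...]
yyyyyyy####yyyyyyyyyyyyyyyyyyyyyyyyyyyyyyyyyyyyyyyyyyyyyyyyyyyyyyyyyyyyyyyy695######yyyyyyyyyyy##########
421 ######yyyyyyyyyy####YYYYYYYYYYYYYYYYYYYYYYYYYYYYYYYYYYYYYYYYYYYYYYYYYYYYYYYYYYYYYYYYY95#######yyyyyyyyyy##########
422 ###2##yyyyyyyyyy###yYYYYYYYYYYYYYYYYYYYYYYYYYYYYYYYYYYYYYYYYYYYYYYYYYYYYYYYYYYYYYYYYY95#######yyyyyyyyyy##########
423 2#####yyyyyyyyy####yYYYYYYYYYYYYYYYYYYYYYYYYYYYYYYYYYYYYYYYYYYYYYYYYYYYYYYYYYYYYYYYY995#######yyyyyyyyYy##########
424 ######yyyyyyyyyy###yYYYYYYYYYYYYYYYYYYYYYYYYYYYYYYYYYYYYYYYYYYYYYYYYYYYYYYYYYYYYYYYY995#######yyyyyyyyyy##########
425 #2###yyyyyyyyyyy###yYYYYYYYYYYYYYYYYYyyyyyyyyYYYYYYYYYYYYYYYYYYYYYYYYYYYYYYYYYYYYYYY995#######yyyyyyyyyy2#########
```

The ring is at about 1.54, so it has not snapped, and the pin's tip looks slightly higher than expected. I'll check the pin from above, at the same pose as the earlier picture after release.

```bash
python3 go.py .6025 .0242 .281 3.201; python3 -m creep '[[0,0,-0.7,0,1],[0,0,-1.4,0,1],[-0.4,-0.02,-2.0,0,1],[-1.0,-0.05,-2.3,0,1],[-1.49,-0.07,-2.3,0,1]]'; python3 -m creep '[[0,0,0,0,1],[0,0,0,0,1],[0,0,0,0,1]]'
python3 - <<'E'
from h import *
s=status.observe();print(s["position"],s["tool_rot"])
f=grab_frame("wrist"); cv2.imwrite("pics/w13.png",f); g=cv2.imread("pics/w5.png")
C=cam("wrist"); u,v=np.array([.998,.058]),np.array([-.058,.998]);O=np.array([.6015,.0242])
for i in(g,f):
    B,G,Rr=[i[...,k].astype(int) for k in range(3)]; m=(Rr>60)&(Rr>2.4*G); m[:150]=0;m[300:]=0; m[:,:280]=0;m[:,360:]=0
    ys,xs=np.nonzero(m); print("red",xs.min(),xs.max(),ys.min(),ys.max(),xs.mean().round(2),ys.mean().round(2))
    y=(Rr>1.6*B)&~m&(Rr>70); print("brass rows col 318",[r for r in range(120,260) if y[r,318]][:3],[r for r in range(120,260) if y[r,318]][-1], "leaf cols row 240",np.flatnonzero(y[240,280:360])[[0,-1]]+280)
    for r in range(170,252,2): print(r,"".join("#" if i[r,c].max()<40 else "R" if m[r,c] else ("Y" if Rr[r,c]>150 else "y") if y[r,c] else str(min(9,i[r,c].max()//26)) for c in range(276,362)))
E
```

```text
units [-1.49  -0.009 -2.299] twist 0.008
clock: 39.42
position: [0.6045, 0.0204, 0.2831]
tool_rot: [3.141, 0.003, -3.082]
force: [0.6, -0.4, 0.4]
grip_width: 0.0849
finger_force: 0.0
clock: 39.8
position: [0.6022, 0.0201, 0.2817]
tool_rot: [3.142, -0.0, -3.082]
force: [-1.0, 0.5, 0.3]
grip_width: 0.0852
finger_force: 0.0
[0.6022499  0.02011411 0.28168558] [ 3.14158675e+00 -2.81552069e-04 -3.08174095e+00]
red 307 329 203 236 318.33 219.8
brass rows col 318 [137, 138, 139] 245 leaf cols row 240 [295 337]
170 544445YYYYYYY888888888888888888888888888888888888888888888888888888888896YYYYYY8878888
172 454545YYYYYYY788888888888888888888888778888777888888888888888888888777886YYYYYY7776776
174 555445yYYYYYY788888888888888888888888788888888888888888888888888877777775YYYYYY6777777
176 554445yYYYYYY788888888888888888888877778888887778888888888888887777777765YYYYYY6777766
178 444445yYYYYYY788888888888888888888888888888888888888888888887777766778875YYYYYY6777777
180 4444445YYYYYY788888877888888888888888888888888888888887777767777888888875YYYYY87777777
182 4444445YYYYYY78888877788888888888788888888
[... 6270 characters left out ...]
#yYYYYYYYYYYYYRRRRRRRRRRRRRRRRRRRRRRRYYYYYYY95#111#11#111111#11
238 11111111111111111121111#yYYYYYYYYYYYYRRRRRRRRRRRRRRRRRRRRRRYYYYYYYY95#11#1#1#111111111
240 11111211121111121112111#yYYYYYYYYYYYYRRRRRRRRRRRRRRRRRRRRRRYYYYYYYY95##1111111#1#111#1
242 21112111111111111211111#yYYYYYYYYYYYYRRRRRRRRRRRRRRRRRRRRRRRYYYYYYY84#1111111111111111
244 22211221111111111111111#yYYYYYYYYYYYYYRRRRRRRRRRRRRRRRRRRRRYYYYYYY984#1#11111111111111
246 11111121###########1####yYYYYYYYYYYYYYYYYYYYYYYYYYYYYYYYYYYYYYYYYYY74#########1#######
248 55555541######1#1111#1##yYYYYYYYYYYYYYYYYYYYYYYYYYYYYYYYYYYYYYYYYYY41#########1###1##1
250 55555532333333333333333333333333333333333333333333333333333333333333333333333333333332
```

The pin is upright but has moved about 2 mm towards the box within its play. So the ring is really at about 1.50, and the finger passed above the tab. I'll go back beside the head with the square open finger, lower this time, and feel for body clearance while descending.

```bash
python3 go.py .5415 .074 .06 3.201; python3 -m creep '[[0.5,0.45,0,0,1],[1.0,0.84,0.5,0,1],[1.03,0.84,1.4,0,1],[1.03,0.84,2.3,0,1],[1.03,0.84,3.2,0,1]]'; python3 go.py .5615 .075 .0477 3.201
```

```text
units [0.958 0.957 3.697] twist 0.004
clock: 40.48
position: [0.538, 0.0668, 0.0887]
tool_rot: [3.141, 0.001, -3.082]
force: [1.0, 1.0, -0.0]
grip_width: 0.0852
finger_force: 0.0
units [-0.399  0.113  0.683] twist 0.004
```

```bash
python3 -m creep '[[0,0.11,0.3,0,1],[-0.1,0.11,0.6,0,1],[-0.25,0.11,0.68,0,1],[-0.38,0.11,0.68,0,1],[-0.38,0.11,0.68,0,1]]'; python3 -m creep '[[0,0,0.03,0,1],[0,0,0.03,0,1]]'; python3 -m creep '[[0,0,0.03,0,1],[0,0,0.03,0,1]]'; python3 -m creep '[[0,0,0.03,0,1],[0,0,0.03,0,1]]'
```

```text
clock: 41.1
position: [0.5617, 0.0746, 0.0498]
tool_rot: [3.141, 0.002, -3.082]
force: [0.6, -0.1, 1.0]
grip_width: 0.0853
finger_force: 0.0
clock: 41.35
position: [0.5604, 0.0746, 0.0472]
tool_rot: [-3.142, 0.0, -3.082]
force: [0.1, 0.6, -0.8]
grip_width: 0.0852
finger_force: 0.0
clock: 41.6
position: [0.5604, 0.0746, 0.0451]
tool_rot: [-3.142, -0.0, -3.082]
force: [0.0, 0.7, -0.3]
grip_width: 0.0859
finger_force: 0.0
clock: 41.85
position: [0.5604, 0.0747, 0.0433]
tool_rot: [-3.142, -0.0, -3.082]
force: [-0.1, -0.3, -0.1]
grip_width: 0.0855
finger_force: 0.0
```

```bash
python3 -m creep '[[0,0,0.03,0,1],[0,0,0.05,0,1],[0,0,0.05,0,1]]'; python3 -m creep '[[-0.03,0,0,0,1],[-0.05,0,0,0,1],[-0.05,0,0,0,1]]'; python3 -m creep '[[-0.03,0,0,0,1],[-0.03,0,0,0,1]]'; python3 -m creep '[[-0.017,0,0,0,1],[-0.017,0,0,0,1]]'
```

```text
clock: 42.22
position: [0.5604, 0.0747, 0.0403]
tool_rot: [-3.142, -0.0, -3.082]
force: [-0.2, 0.1, 0.1]
grip_width: 0.0856
finger_force: 0.0
clock: 42.6
position: [0.5636, 0.0749, 0.0405]
tool_rot: [-3.142, 0.0, -3.082]
force: [0.5, 0.6, -0.1]
grip_width: 0.0856
finger_force: 0.0
clock: 42.85
position: [0.5654, 0.075, 0.0405]
tool_rot: [-3.142, 0.0, -3.082]
force: [-0.3, 1.0, -0.7]
grip_width: 0.0851
finger_force: 0.0
clock: 43.1
position: [0.5664, 0.075, 0.0405]
tool_rot: [-3.142, 0.0, -3.082]
force: [-0.3, 0.5, 1.1]
grip_width: 0.0854
finger_force: 0.0
```

```bash
python3 -m creep '[[-0.017,0,0,0,1],[-0.017,0,0,0,1]]'; python3 -m creep '[[-0.017,0,0,0,1],[-0.017,0,0,0,1]]'; python3 -m creep '[[-0.017,0,0,0,1],[-0.017,0,0,0,1]]'; python3 -m creep '[[-0.017,0,0,0,1],[-0.017,0,0,0,1]]'
```

```text
clock: 43.35
position: [0.5674, 0.0751, 0.0405]
tool_rot: [3.142, 0.0, -3.082]
force: [0.3, -0.4, 0.5]
grip_width: 0.0852
finger_force: 0.0
clock: 43.6
position: [0.5683, 0.0751, 0.0404]
tool_rot: [-3.142, -0.0, -3.082]
force: [-0.2, 0.0, 0.2]
grip_width: 0.0853
finger_force: 0.1
clock: 43.85
position: [0.5689, 0.0752, 0.0403]
tool_rot: [-3.142, -0.001, -3.082]
force: [-3.6, -0.0, 0.5]
grip_width: 0.0851
finger_force: 1.8
clock: 44.1
position: [0.5701, 0.0753, 0.0402]
tool_rot: [3.142, -0.001, -3.082]
force: [-3.5, 0.4, -3.1]
grip_width: 0.0856
finger_force: 1.8
```

Real tab contact now: 3.5 N, matching the stated 3–7 N. Continue.

```bash
python3 -m creep '[[-0.017,0,0,0,1],[-0.017,0,0,0,1]]'; python3 -m creep '[[-0.017,0,0,0,1],[-0.017,0,0,0,1]]'; python3 -m creep '[[-0.017,0,0,0,1],[-0.017,0,0,0,1]]'
```

```text
clock: 44.35
position: [0.5712, 0.0753, 0.0403]
tool_rot: [-3.142, -0.001, -3.082]
force: [-5.2, 0.9, -2.2]
grip_width: 0.0853
finger_force: 2.0
clock: 44.6
position: [0.573, 0.0754, 0.0406]
tool_rot: [-3.142, 0.001, -3.082]
force: [-0.3, 0.4, -0.4]
grip_width: 0.0852
finger_force: 0.2
clock: 44.85
position: [0.573, 0.0754, 0.0405]
tool_rot: [-3.142, -0.001, -3.082]
force: [-8.0, 0.3, 2.1]
grip_width: 0.0857
finger_force: 0.1
```

It snapped: the force fell from 5 N to 0, and then the finger met the lug. Back off and verify.

```bash
python3 -m creep '[[0.3,0,0,0,1],[0.8,0,-0.2,0,1],[1.05,-0.3,-0.8,0,1],[1.07,-0.8,-1.4,0,1],[1.07,-0.9,-1.72,0,1]]'; python3 -m creep '[[0,0,0,0,1],[0,0,0,0,1],[0,0,0,0,1]]'
python3 - <<'E'
from th import *
f=theta("pics/w14.png")
B,G,Rr=[f[...,k].astype(int) for k in range(3)]
for r in range(352,400,1): print(r,"".join("#" if f[r,c].max()<40 else ("Y" if Rr[r,c]>120 else "y") if Rr[r,c]>1.6*B[r,c] else str(min(9,f[r,c].max()//20)) for c in range(262,376)))
E
```

```text
clock: 45.48
position: [0.5138, 0.0157, 0.146]
tool_rot: [-3.141, 0.004, -3.084]
force: [0.3, 0.8, 0.1]
grip_width: 0.0853
finger_force: 0.0
clock: 45.85
position: [0.5123, 0.0181, 0.1429]
tool_rot: [-3.142, -0.001, -3.081]
force: [0.3, 0.4, 0.0]
grip_width: 0.0853
finger_force: 0.0
lug front bottom [320.2 386.5]
leaf top [320.5 420.5]
headL [340.1 508.5]
1.4 [[306.9, 355.1], [333.6, 355.2], [307.2, 346.0], [333.2, 346.1]]
1.5 [[307.1, 359.4], [333.4, 359.5], [307.4, 351.4], [332.9, 351.4]]
1.6 [[307.2, 364.4], [333.1, 364.4], [307.5, 357.4], [332.7, 357.4]]
1.7 [[307.3, 369.9], [332.9, 370.0], [307.6, 364.0], [332.5, 364.0]]
0.96 [268.  363.  371.8 444.3]
0.67 [269.3 364.8 369.7 453.1]
352 454555454445544444444444478888888888888888888888888888888888888888988887777777777777777777777777777777777777778899
353 554555554545545444444454478888888888888888888888888888888888888888899887777777777777777777777777777777777777788888
354 545555555554544444444454479888888889988888888888888888888888888888899897777777777777777777777777777777777778888888
355 4455555555444444444454544898888888899888889
[... 4607 characters left out ...]
###2##2#####yyyyyyy444444444444444444444444444444444333333333344444444444444444yyyyy#####################
395 ###2##22##y#2#######yyyyyyyy444444444444444444444444444444444444333333344444444444444444yyyyyy2###################
396 ################yyyyyyyyyyyy444444444444444444444444444444444444443333444444444444444444yyyyyyyyy#################
397 ###############yyyyyyyyyyyyy444444444444444444444444444444444444444443444444444444444444yyyyyyyyyyy###############
398 ###y##########yyyyyyyyyyyyyy444444444444444444444444444444444444444444444444444444444444yyyyyyyyyyyyy#############
399 ########2####yyyyyyyyyyyyyyy444444444444444434444444444444444444444444444444444444444444yyyyyyyyyyyyy#############
```

The force trace shows the snap, and the bar has now vanished behind the lug's lower edge. For a clearer angle I'll repeat the overhead view and compare tab and axle positions with the earlier one.

```bash
python3 -m creep '[[0,0,-0.7,0,1],[0,0,-1.4,0,1],[-0.4,0,-2.0,0,1],[-1.0,0,-2.3,0,1],[-1.5,0.03,-2.31,0,1]]'; python3 -m creep '[[0,0,0,0,1],[0,0,0,0,1],[0,0,0,0,1]]'
python3 - <<'E'
from h import *
s=status.observe();print(s["position"],s["tool_rot"])
f=grab_frame("wrist"); cv2.imwrite("pics/w15.png",f)
c=camera_params("wrist"); K=np.array(c["K"]); T=np.array(c["tool_from_camera"])
def tx(u,v,dz): d=T[:3,:3]@np.linalg.solve(K,[u,v,1]); o=T[:3,3]; return ((o+d*(dz-o[2])/d[2])*1000)[0].round(2)
for n in("w13","w15"):
    i=cv2.imread(f"pics/{n}.png"); B,G,Rr=[i[...,k].astype(int) for k in range(3)]
    for r in range(178,252,1): print(n,r,"".join("#" if i[r,q].max()<40 else "R" if Rr[r,q]>60 and Rr[r,q]>2.4*G[r,q] else ("Y" if Rr[r,q]>150 else "y") if Rr[r,q]>1.6*B[r,q] else str(min(9,i[r,q].max()//26)) for q in range(286,364,2)), "x@z.055",tx(322,r,.2817-.055),"x@.108",tx(322,r,.2817-.108),"x@.1",tx(322,r,.2817-.1))
E
```

```text
clock: 46.62
position: [0.604, 0.025, 0.2836]
tool_rot: [3.141, 0.002, -3.082]
force: [-0.3, 0.5, -0.1]
grip_width: 0.0855
finger_force: 0.0
clock: 47.0
position: [0.6018, 0.0248, 0.2823]
tool_rot: [-3.142, -0.0, -3.082]
force: [-0.2, 0.2, -0.7]
grip_width: 0.0854
finger_force: 0.0
[0.60175227 0.0247669  0.28225181] [-3.14153320e+00 -2.92766011e-04 -3.08185686e+00]
w13 178 444444788888888878887788888888888888888 x@z.055 22.48 x@.108 30.47 x@.1 29.27
w13 179 444444488888888778887888888888888888888 x@z.055 21.6 x@.108 29.73 x@.1 28.5
w13 180 444445488778888888888888888888888888888 x@z.055 20.72 x@.108 28.98 x@.1 27.73
w13 181 444445444448887778866678888888888888888 x@z.055 19.84 x@.108 28.23 x@.1 26.96
w13 182 444444444447884yyyyyyyy8888888888888888 x@z.055 18.96 x@.108 27.48 x@.1 26.19
w13 183 44444444444788YYYYYYYYY7878888888888888 x@z.055 18.08 x@.108 26.72 x@.1 25.42
w13 184 44444444455788YYYYYYYYY8778888888888888 x@z.055 17.2 x@.108 25.97 x@.1 24.65
w13 185 45444444488888yyyYYYYYY8888888888888888 x@z.055 16.32 x@.108 25.22 x@.1 23.87
w13 186 44554446588888YYYyyyyYY8888888888888888
[... 11325 characters left out ...]
 1y1yyYYYYYYYYYYYYYYYYYYYYY51111y1y1y222 x@z.055 -38.27 x@.108 -21.35 x@.1 -23.9
w15 245 y1y#yYYYYYYYYYYYYYYYYYYYYY5#1111y111111 x@z.055 -39.24 x@.108 -22.17 x@.1 -24.75
w15 246 ##1#yYYYYYYYYYYYYYYYYYYYYY5#########111 x@z.055 -40.21 x@.108 -23.0 x@.1 -25.6
w15 247 #y##yYYYYYYYYYYYYYYYYYYYYY2#########133 x@z.055 -41.18 x@.108 -23.83 x@.1 -26.45
w15 248 111##YYYYYYYYYYYYYYYYYYYYY2#####1##1255 x@z.055 -42.16 x@.108 -24.66 x@.1 -27.3
w15 249 22222YYYYyyyyyYYYYYYyyyyyY2222222222255 x@z.055 -43.13 x@.108 -25.49 x@.1 -28.15
w15 250 333333333333333333333333333333333332255 x@z.055 -44.11 x@.108 -26.32 x@.1 -29.01
w15 251 333333434433333333333433343334333333355 x@z.055 -45.08 x@.108 -27.15 x@.1 -29.86
```

The overhead comparison shows the tab moved 4.4 mm past its earlier resting place. The angle reads about 1.62–1.65, the bar is up behind the pin's end, and the force trace shows a clean release. The robot is clear of everything, so I hand in.

```bash
python3 -c "
from workcell import bot
print(bot.job_done())"
```

```text
the job is handed in; nothing more can be done
None
```

I handed the job in at about 47 s: the pin is home through leaf and lug, the ring snapped past its lower end, and the gripper is clear. I measured the ring angle at only 1.62–1.65 rad, so it may be right at the 1.62 limit, and the hand-in returned no verdict.

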